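# Refit a roller in the tube mixer

### The arm

A 6-joint arm with a two-finger parallel gripper is mounted at the origin on the work surface. World frame = base frame: x ahead of the robot, y to its left, z up, the work surface at z = 0. Lengths are in m, angles in rad, forces in N, time in s.
With the tool pointing down it reaches from about 0.375 to 0.9 m from the base axis. Payload 3.1 kg.
Tool frame: the origin (TCP) lies at the very end of the fingers, on their centre line; the grasp point (between the pads) lies 19 mm behind it; z points along the fingers, y is the direction in which the jaws open and shut (so a half turn about z gives the same grasp; the last joint's range is limited). The gripper opens to 87 mm and grips with 3 to 60 N. Pads are 19 mm wide; open, the fingers measure 117 mm over their backs; the gripper's body (75 mm by 190 mm) begins 51 mm behind the grasp point.
Start: joints at [1.139, 0.527, 1.433, -0, 1.181, -0.178], TCP at [0.157, 0.605, 0.223] pointing down, gripper open.
Joint ranges: [-3.08, 3.08], [-0.75, 2.2], [0.22, 2.44], [-1.43, 4.57], [0, 2.65], [-2.85, 2.85]. Speed limits (rad/s): [2.79, 2.79, 3.14, 3.14, 3.14, 3.14].

### API

Orientations are given as a unit quaternion [x, y, z, w].
In Python, from rig import robot gives the robot as it stands. The module is installed in compiled form; this text tells all that it offers.
- The arm moves only by the tool send_rows, never from a script. Its argument "deltas" is a list of rows, each an object of numbers: "tx", "ty", "tz": the shift along the tool's x, y, z in cm; "rx", "ry", "rz": the turn, a rotation vector about the tool's x, y, z in rad. A call has 1 to 5 rows; each row is the pose to reach, as a shift and turn from the pose commanded when the call began, along the tool's axes at that moment; what a row does not reach only later rows make up. A row lasts 1/12 s, in which the tool goes at most 41.7 mm and 7.16 degrees, less where a joint would pass 70% of its speed; a pose out of reach is approached as far as the arm can. A call with a gripper value outside its range is refused whole. "claw" is the finger opening in cm, from 0 to 8.7, set as the call begins (left out, the last holds). The fingers move at their own pace and stop on an object; "squeeze" is the grip in N (left out, the last holds). Time passes only in rows, so rows that repeat a pose let the fingers close. It gives the time, the measured TCP pose, the force and the opening at its end, in the units of the state.
- robot.get_obs(): the state, without advancing time (a new reading comes with each control period).
- robot.camera(name): name is "side" or "top" or "wrist"; returns a dict with "color" (384x512x3 uint8, red, green, blue), "z_map" (384x512 float32, m along the optical axis (not along the pixel's ray), 0 where there is no reading), "intrinsics" (3x3 intrinsics, pixels), "distortion" ([k1, k2, p1, p2, k3] as OpenCV has them; the pictures are not rectified), "R" (3x3) and "t" (3): a world point X has camera coordinates R X + t; the wrist camera has in their place "tool_from_camera" (4x4, takes a point from camera to tool coordinates, whose origin is the TCP and whose axes are the flange's). Camera axes: x right, y down, z forward; pixel columns grow to the right and rows downward; lengths in m; the calibration is good to about 2 mm. A picture is of the moment at which its call begins: read the wrist's pose just before it.
- robot.hand_in(): hands the job in, once; it reports no verdict.
Trained networks look in the newest picture that a camera, given by its name, has taken for a name from the list of things; names that differ only in an ending like _2 or _b are one class to them, and where a whole thing is asked for, a point or a joint stands for the part that bears it (a point fixed in the world has none). Each returns a list of dicts, best first, with "p" (0 to 1); they miss things now and then, are a little off and sometimes report something else, mostly with a low value. They report only what shows in the picture. A call takes as long as a camera call.
- robot.outline_of(label, camera): "pixels" (384x512 bool, what is visible of it) and "xy" ([column, row] in pixels, amid what is visible of it).
- robot.tip_of(label, camera): "xy" ([column, row] in pixels: a listed point, or the origin of a listed thing).
The state is a dict: "time": time; "q": joint angles; "joint_velocities": joint speeds; "joint_torque": joint torques, N m; "position": TCP position; "tool_rot": TCP orientation; "ft_force": force on the tool from outside, world axes, zero at the start; "moment": the same for the moment, N m; "grip_width": finger opening in m.
Only numpy, scipy, OpenCV 4.12 (cv2) and the standard library are available. Lean on these libraries where they do the work, as an engineer would, in place of code of your own. Each camera call takes 0.05 s, during which the arm holds its last target.

### The job

Put the clean black roller back into the empty front place of the tube roller mixer: offer its red-banded drive end in under the hood, feel down the guide slot for the drive socket, which you cannot see, and push it fully home, then lower the other end into its notch and let go. Keep the pressure light and do not drop it, for the mixer's cam drive is easily damaged. Leave the grey spare roller, the tube lying on the mixer and everything else where they are.

Things in the scene. Friction and masses are not known exactly. Their poses are not given: they have to be found in the camera images.
- roller: Black roller to fit, lying in the drying stand, axis level 55 mm above the bench, 0.3 kg. Rubber sleeve 200 mm long, 30 mm across; plain steel spindles 12 mm across stick out, 50 mm at the drive end (+y), 40 mm at the idle end. A red band 80-92 mm from the middle marks the drive end. Origin: on the axis in the middle of the sleeve, the balance point within 3 mm; y along the axis to the drive end.
- drive_tip (a point): End of the drive spindle on the roller's axis, 150 mm from its origin along +y; blunt, only the last 1.5 mm taper, to 10 mm across.
- idle_journal (a point): Point on the roller's axis on the idle spindle, 124 mm from the roller's origin along -y: the part that lies in the mixer's notch when fitted.
- mixer: White tube roller mixer, fixed, base 210 x 370 mm, 168 mm high at the drive housing. Origin: on the bench below the middle of its four roller places; y along the rollers to the drive housing, x across them away from the front, z up. Places at x = -60 (front, to be filled), -20 (empty, blanked off, not used), +20 and +60 mm (rollers fitted, axes 80 mm up).
- hood_edge (a point): Middle of the lower front edge of the hood at the front place (mixer x -60, y 122, z 130 mm). The hood roofs the slot from y = 122 to 150 mm. A level spindle with its axis at z = 119 mm passes under it, is above every possible socket, and its sleeve passes over the idler rail: come in there, touch the face, then sweep down.
- front_slot (a point): Middle of the hidden flat, rigid face at the bottom of the front place's upright guide slot (mixer x -60, y 150, z 100 mm). The slot is 14 mm wide, from z = 70 to 130 mm; its cheeks stand 12 mm out from the face, then flare to about 27 mm wide at y = 128 mm.
- socket_low (a point): Lowest place of the drive socket's centre (mixer x -60, y 150, z 84 mm). The socket is a round blind hole in the hidden face, 14 mm across, 14 mm deep, sharp-edged, centred on the slot; it stands where its cam stopped, its centre anywhere from z = 84 to 112 mm. That is neither seen nor measured and the other places do not tell it. In it the roller can be up to 8 degrees out of line.
- front_notch (a point): Spindle centre when seated in the front V notch of the idler rail (mixer x -60, y -110, z 80 mm). Sides at 45 degrees, open upwards, tips at z = 90 mm, rail 10 mm thick. The socket is 4 to 32 mm higher, so the fitted roller slopes down to the notch. With the drive tip on the hidden face the sleeve end is 5 mm clear of the rail.
- stand: Light blue drying stand, fixed, base 170 x 270 mm; two pairs of V notches at x = -45 and +45 mm carry the rollers' spindles; its floor is 10 mm thick, 30 mm below the sleeves. Origin on the bench below its middle, y along the rollers to their drive ends. The black and the grey roller may lie in either pair.
- spare: Grey-sleeved spare roller, otherwise the same, in the other notch pair; leave it there.
- tube: Purple-capped tube, 16 mm across, 100 mm long, lying between the two fitted rollers of the mixer; origin at its middle; leave it.
- reagent: Clear reagent bottle, 64 mm across, 150 mm high, behind the mixer; leave it.
- beaker: Clear plastic beaker, 66 mm across, 75 mm high; leave it.
- tip_box: Blue pipette tip box, 85 x 120 x 67 mm; leave it.
- red_cap: Stray red tube cap standing on the bench, 19 mm across, 18 mm high; leave it.
- tube_block: White block, 100 x 200 mm, with red-capped tubes, 85 mm high; fixed.

How it is judged:
On the way:
1. the drive spindle is in the front place's socket, its tip at least 10 mm beyond the hidden face (y of drive_tip in the frame of mixer above 0.16 m and horizontal distance between drive_tip and front_slot below 0.022 m), for 0.1 s.
At the end, for the whole second after the job is handed in: The black roller lies in the front place, at rest and released: the tip of its drive spindle at least 10 mm beyond the hidden face in the socket, its idle spindle within 4 mm of the seated axis in the front notch (all of step 1 and y of drive_tip in the frame of mixer below 0.168 m and z of idle_journal in the frame of front_notch between -0.004 and 0.004 m and x of idle_journal in the frame of front_notch between -0.004 and 0.004 m and linear speed of roller below 0.02 m/s and contact force between roller and the fingers below 0.1 N); the robot touches nothing.
It fails at once if the roller is pressed or dropped on the mixer with more than 50 N (contact force between roller and mixer above 50 N).
It fails at once if with its drive end in the socket the roller is let fall, faster than 0.25 m/s at its middle, instead of being lowered (y of drive_tip in the frame of mixer above 0.16 m and linear speed of roller above 0.25 m/s).
It fails at once if the grey spare roller is shifted by more than 10 mm (distance of spare from where it was at the start of the episode above 0.01 m).
It fails at once if the tube on the mixer is shifted by more than 15 mm (distance of tube from where it was at the start of the episode above 0.015 m).
It fails at once if the bottle, beaker, tip box or stray cap is shifted by more than 15 mm (distance of any of reagent, beaker, tip_box, red_cap from where it was at the start of the episode above 0.015 m).
It also fails if it takes over 72 s, if anything falls off the work surface, if the arm or the gripper's body presses on something with over 40 N, if the wrist force passes 120 N, or if a joint passes its speed limit or range.

## Working session

There is one attempt and no reset: what is moved stays moved. The work goes in short steps, Python scripts to look and compute and a tool call to move; the robot and the scene stay as the last step left them, time stands still between calls to the robot, and variables do not carry over. Pictures are saved under pics/ and viewed, and the job is handed in when it is done.

Besides the shell and the picture viewer there is one more tool, called after ">>>" as name(argument=value, ...) on one line, values as JSON. send_rows: Moves the arm, as the interface text tells. Its arguments: {"type":"object","properties":{"deltas":{"type":"array","items":{"type":"object","properties":{"tx":{"type":"number"},"ty":{"type":"number"},"tz":{"type":"number"},"rx":{"type":"number"},"ry":{"type":"number"},"rz":{"type":"number"}}}},"claw":{"type":"number"},"squeeze":{"type":"number"}},"required":["deltas"]}

```bash
mkdir -p pics; ls
python3 - <<'E'
from rig import robot
import cv2,numpy as np,pickle
o=robot.get_obs(); print(o)
for n in ["side","top","wrist"]:
    c=robot.camera(n)
    pickle.dump(c,open(f"{n}0.pkl","wb"))
    cv2.imwrite(f"pics/{n}0.png",cv2.cvtColor(c["color"],cv2.COLOR_RGB2BGR))
    print(n,{k:np.round(v,4).tolist() for k,v in c.items() if k not in("color","z_map")})
    for l in ["roller","drive_tip","idle_journal","mixer","hood_edge","front_notch","front_slot","stand","spare"]:
        r=robot.tip_of(l,n); print(l,[(np.round(x["xy"],1).tolist(),round(x["p"],2)) for x in r[:3]])
E
```

```text
pics
{'time': 0.0, 'q': array([ 1.13850351e+00,  5.28456635e-01,  1.43389504e+00,  3.79457576e-05,
        1.18137727e+00, -1.78511634e-01]), 'joint_velocities': array([ 0.00153598,  0.00055951, -0.00104984, -0.00033111, -0.00156038,
        0.00078145]), 'joint_torque': array([ 4.92776071e-04, -4.40044892e+01, -1.76591563e+01,  6.33544824e-02,
        5.83079411e-02, -1.74841193e-04]), 'position': array([0.15657686, 0.60432368, 0.22157979]), 'tool_rot': array([ 1.26557441e-01,  9.91958705e-01, -1.01344065e-03, -3.37898668e-04]), 'ft_force': array([-0.18964785, -0.13016391,  0.93488454]), 'moment': array([ 0.00546854, -0.00764066, -0.00325233]), 'grip_width': 0.08651200752479433}
side {'intrinsics': [[403.8844, 0.0, 257.3995], [0.0, 403.8844, 188.4499], [0.0, 0.0, 1.0]], 'distortion': [0.0297, 0.0, 0.0, 0.0, 0.0], 'R': [[0.8765, -0.4813, 0.0085], [-0.3519, -0.6526, -0.6711], [0.3285, 0.5852, -0.7413]], 't': [-0.5199, 0.25, 0.8804]}
roller [([264.8, 290.5], 0.62)]
drive_tip [([323.8, 263.8], 0.8)]
idle_journal [([209.5, 316.1], 0.56)]
mixer [([214.2, 183.8], 0.87), ([173.5, 127.8], 0.
[... 614 characters left out ...]
 262.6], 0.76), ([329.3, 176.0], 0.52)]
mixer [([206.7, 207.6], 0.98), ([335.8, 227.6], 0.36)]
hood_edge [([161.5, 225.5], 0.85), ([154.0, 224.9], 0.35)]
front_notch [([239.1, 225.5], 0.65)]
front_slot [([155.9, 225.8], 0.65), ([328.5, 177.7], 0.24)]
stand [([337.5, 225.5], 0.9)]
spare [([355.5, 225.8], 0.75)]
wrist {'intrinsics': [[306.822, 0.0, 257.5331], [0.0, 306.822, 188.3381], [0.0, 0.0, 1.0]], 'distortion': [-0.0782, 0.0, 0.0, 0.0, 0.0], 'tool_from_camera': [[0.0001, -0.9549, -0.297, 0.0819], [1.0, 0.0, 0.0004, -0.0005], [-0.0004, -0.297, 0.9549, -0.1633], [0.0, 0.0, 0.0, 1.0]]}
roller []
drive_tip []
idle_journal []
mixer []
hood_edge []
front_notch []
front_slot []
stand []
spare []
```

View pics/side0.png

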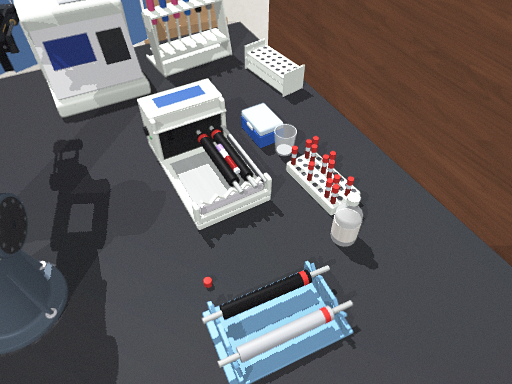

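View pics/top0.png

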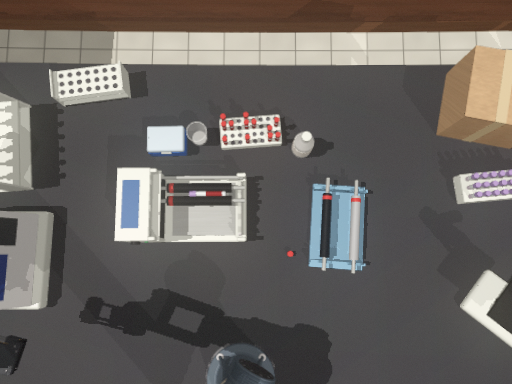

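View pics/wrist0.png

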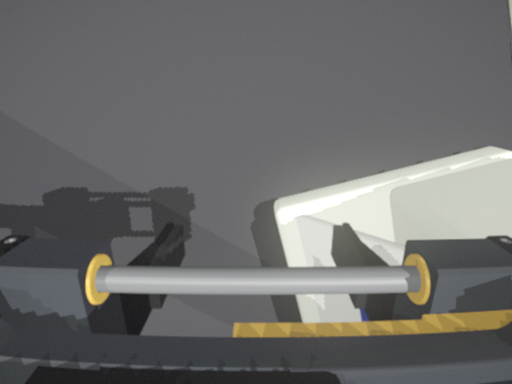

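```bash
cat > h.py <<'E'
import numpy as np,cv2,pickle
def load(n): return pickle.load(open(n+".pkl","rb"))
def ray(c,uv):
    uv=np.asarray(uv,float).reshape(-1,1,2)
    p=cv2.undistortPoints(uv,np.array(c["intrinsics"]),np.array(c["distortion"])).reshape(-1,2)
    d=np.c_[p,np.ones(len(p))]
    R=np.array(c["R"]);t=np.array(c["t"])
    return -R.T@t, d@R
def atz(c,uv,z):
    o,d=ray(c,uv); s=(z-o[2])/d[:,2]
    return o+d*s[:,None]
def atdepth(c,uv,z):
    o,d=ray(c,uv); return o+d*np.asarray(z).reshape(-1,1)
def cloud(c):
    z=c["z_map"]; v,u=np.nonzero(z>0)
    return np.c_[u,v], atdepth(c,np.c_[u,v],z[v,u])
def proj(c,X):
    r,_=cv2.Rodrigues(np.array(c["R"]))
    return cv2.projectPoints(np.asarray(X,float).reshape(-1,1,3),r,np.array(c["t"]),np.array(c["intrinsics"]),np.array(c["distortion"]))[0].reshape(-1,2)
def tri(c1,u1,c2,u2):
    A=[];b=[]
    for c,u in((c1,u1),(c2,u2)):
        o,d=ray(c,u); d=d[0]/np.linalg.norm(d[0]); P=np.eye(3)-np.outer(d,d); A.append(P);b.append(P@o)
    X=np.linalg.lstsq(np.vstack(A),np.hstack(b),rcond=None)[0]
    return X, [float(np.linalg.norm(A[i]@X-b[i]))for i in(0,1)]
E
python3 - <<'E'
from h import *
T=load("top0");S=load("side0")
np.set_printoptions(precision=4,suppress=True)
pts={"roller":(.055,[326.6,219.8],[264.8,290.5]),"drive_tip":(.055,[331.1,178.3],[323.8,263.8]),"idle":(.055,[321.6,262.6],[209.5,316.1]),
"hood":(.13,[161.5,225.5],[171.6,124.6]),"notch":(.08,[239.1,225.5],[210.9,199.1]),"slot":(.1,[155.9,225.8],[164.6,132.2]),"mixer":(0,[206.7,207.6],[214.2,183.8]),"stand":(0,[337.5,225.5],[275,322.1]),"spare":(.055,[355.5,225.8],[288.5,333.8])}
for k,(z,a,b) in pts.items(): print(k,atz(T,a,z)[0],atz(S,b,z)[0],*tri(T,a,S,b))
def crop(n,c,x0,y0,x1,y1,f,):
    im=cv2.cvtColor(c["color"],cv2.COLOR_RGB2BGR)[y0:y1,x0:x1]
    cv2.imwrite(f"pics/{n}.png",cv2.resize(im,None,fx=f,fy=f,interpolation=cv2.INTER_CUBIC))
crop("t_mix",T,105,155,255,255,5)
crop("t_st",T,280,170,380,280,5)
crop("s_mix",S,130,70,280,230,3.7)
E
```

```text
roller [ 0.4856 -0.2666  0.055 ] [ 0.4708 -0.254   0.055 ] [ 0.476  -0.2617  0.0673] [0.008863697945429322, 0.008863697945429608]
drive_tip [ 0.6177 -0.2832  0.055 ] [ 0.6166 -0.2599  0.055 ] [ 0.6071 -0.2751  0.086 ] [0.005092752794456213, 0.005092752794455621]
idle [ 0.3532 -0.2487  0.055 ] [ 0.3465 -0.2499  0.055 ] [ 0.3501 -0.2487  0.051 ] [0.0031473472865641665, 0.0031473472865639995]
hood [0.459  0.2329 0.13  ] [0.4706 0.2593 0.13  ] [0.4596 0.2262 0.1571] [0.002597688342159439, 0.0025976883421592756]
notch [0.464  0.0062 0.08  ] [0.4685 0.0087 0.08  ] [0.4655 0.0055 0.0843] [0.0018079359415015084, 0.00180793594150131]
slot [0.4602 0.2565 0.1   ] [0.4512 0.2745 0.1   ] [0.4529 0.2539 0.1162] [0.006193048467295685, 0.006193048467295955]
mixer [0.5279 0.1162 0.    ] [ 0.5227  0.1211 -0.    ] [0.5243 0.1165 0.0046] [0.003179587588709324, 0.0031795875887094542]
stand [ 0.4721 -0.3112  0.    ] [ 0.4692 -0.3031  0.    ] [ 0.4688 -0.308   0.0116] [0.0026295166212735085, 0.0026295166212730245]
spare [ 0.4675 -0.356   0.055 ] [ 0.466  -0.3556  0.055 ] [ 0.4668 -0.3558  0.0548] [0.000783218938870407, 0.0007832189388700463]
```

View pics/t_mix.png

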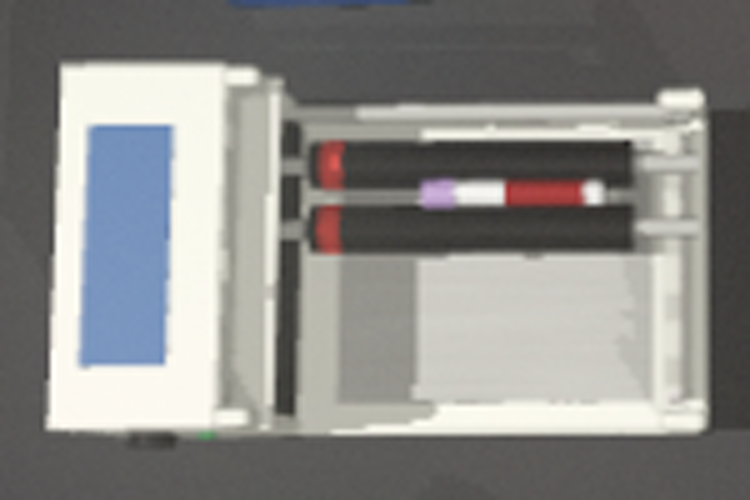

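View pics/t_st.png

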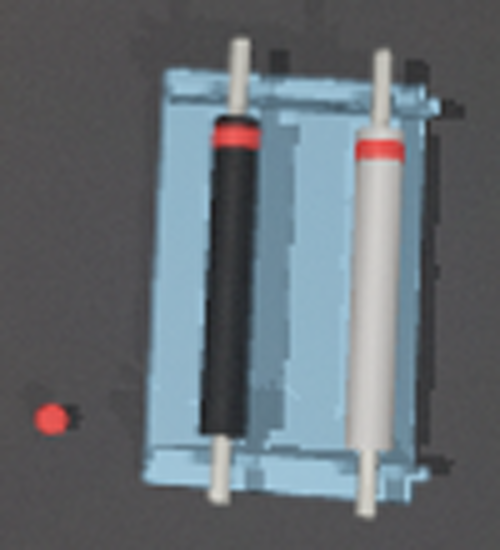

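View pics/s_mix.png

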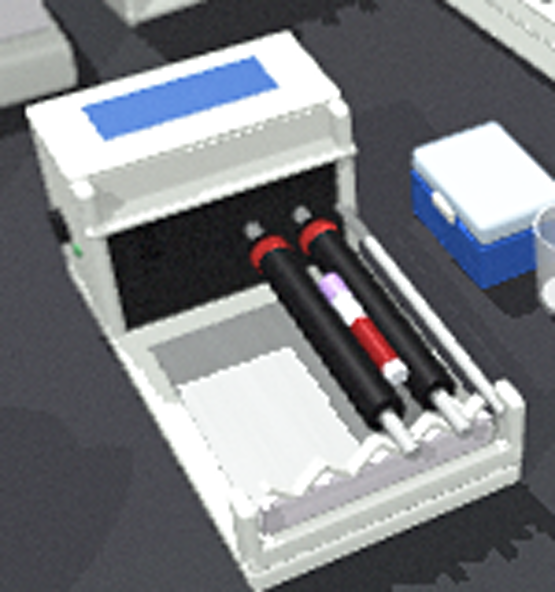

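Run:
```python
from h import *
T=load("top0");S=load("side0")
np.set_printoptions(precision=4,suppress=True)
uv,X=cloud(T)
print("table z",np.median(X[(abs(X[:,0]-.45)<.02)&(abs(X[:,1]+.1)<.03),2]))
col=T["color"].astype(int); g=col.max(2)
def fit(x0,x1,y0,y1,zlo,zhi,dark=None,name=""):
    m=(X[:,0]>x0)&(X[:,0]<x1)&(X[:,1]>y0)&(X[:,1]<y1)&(X[:,2]>zlo)&(X[:,2]<zhi)
    P=X[m]; c=P.mean(0); u,s,v=np.linalg.svd(P-c,full_matrices=False)
    print(name,len(P),c,v[0],P.min(0),P.max(0)); return P
# stand rollers
fit(.3,.66,-.30,-.23,.055,.085,name="black")
fit(.3,.66,-.38,-.32,.055,.085,name="grey")
# color segmentation: sleeve black inside stand
def seg(c,box,pred,z):
    x0,y0,x1,y1=box; sub=c["color"][y0:y1,x0:x1].astype(int); m=pred(sub)
    n,l,st,_=cv2.connectedComponentsWithStats(m.astype(np.uint8)); k=1+np.argmax(st[1:,4]); v,u=np.nonzero(l==k)
    P=atz(c,np.c_[u+x0,v+y0],z); cc=P.mean(0); _,s,vv=np.linalg.svd(P-cc,full_matrices=False); t=(P-cc)@vv[0]
    print(len(u),"c",cc,"dir",vv[0],"ext",t.min(),t.max(),"px",(u+x0).mean(),(v+y0).mean())
seg(T,(314,190,336,262),lambda s:s.max(2)<70,.058)
seg(T,(165,180,235,195),lambda s:s.max(2)<70,.083)
seg(T,(165,194,235,208),lambda s:s.max(2)<70,.083)
z=T["z_map"]
for r in (187,200.6): 
  for uu in range(168,245,8): 
    p=atdepth(T,[uu,r],z[int(r),uu])[0]; print(p,end=' ')
  print()
```

```text
table z 0.0004907358229592207
black 780 [ 0.4679 -0.2628  0.0657] [-0.9985  0.0551  0.0023] [ 0.331  -0.2998  0.0553] [ 0.6184 -0.2356  0.0791]
grey 778 [ 0.4651 -0.3498  0.0657] [-0.9985  0.0551  0.0049] [ 0.3257 -0.3769  0.055 ] [ 0.6114 -0.3215  0.0799]
477 c [ 0.4592 -0.2614  0.058 ] dir [-0.9977  0.0682  0.    ] ext -0.08951609831684483 0.08689090685755672 px 325.2494758909853 228.26415094339623
392 c [0.5825 0.1222 0.083 ] dir [-0.0121  0.9999  0.    ] ext -0.08659867317279112 0.08725849290898328 px 202.08928571428572 187.0204081632653
459 c [0.5408 0.1192 0.083 ] dir [-0.0087  1.     -0.    ] ext -0.08418348105582828 0.09193345030163315 px 202.760348583878 200.34204793028323
[0.5799 0.2254 0.0948] [0.5802 0.201  0.0941] [0.5811 0.1771 0.0899] [0.5804 0.1517 0.0946] [0.5802 0.1269 0.0969] [0.5807 0.1025 0.0953] [0.5816 0.0784 0.0906] [0.5811 0.0534 0.0945] [0.5828 0.0293 0.085 ] [0.5829 0.0045 0.0859] 
[0.5376 0.2235 0.0964] [0.5381 0.1996 0.0939] [0.5379 0.1747 0.0966] [0.5385 0.1509 0.0927] [0.5385 0.1262 0.0939] [0.5385 0.1016 0.0949] [0.5382 0.0768 0.0988] [0.5385 0.0525 0.0974] [0.54   0.0286 0.0878] [0.5404 0.0041 0.0856]
```

```bash
cat >> h.py <<'E'
from scipy.spatial.transform import Rotation as Ro
def plan(o,pos=None,yaw=None,dp=None):
    """delta in tool axes (cm, rad) from pose o to world target; yaw= yaw(deg) of tool y, pointing down"""
    R=Ro.from_quat(o["tool_rot"]); p=np.array(o["position"])
    t=np.array(pos) if pos is not None else p+np.array(dp)
    d=R.inv().apply(t-p)*100
    out="t(cm) "+str(np.round(d,2))
    if yaw is not None:
        out+=" r "+str(np.round((R.inv()*down(yaw)).as_rotvec(),4))
    return out
def down(yaw):
    a=np.deg2rad(yaw); y=np.array([np.cos(a),np.sin(a),0]); z=np.array([0,0,-1.]); x=np.cross(y,z)
    return Ro.from_matrix(np.c_[x,y,z])
def st(o):
    M=Ro.from_quat(o["tool_rot"]).as_matrix()
    print("t %.2f p"%o["time"],np.round(o["position"],4),"xdir",np.round(M[:,0],3),"ydir",np.round(M[:,1],3),"z",np.round(M[:,2],3),"F",np.round(o["ft_force"],2),"M",np.round(o["moment"],2),"w %.4f"%o["grip_width"],"q",np.round(o["q"],2))
E
python3 - <<'E'
from h import *
from rig import robot
T=load("top0"); uv,X=cloud(T)
H={}
for x in np.arange(0,.8,.05):
    print("%.2f"%x,[ "%.2f"%(np.max(X[(abs(X[:,0]-x-.025)<.025)&(abs(X[:,1]-y-.025)<.025),2],initial=-1)) for y in np.arange(.7,-.5,-.05)])
o=robot.get_obs(); st(o)
print(plan(o,dp=[0,0,.12])); print(plan(o,[.46,.08,.32],0)); print(plan(o,[.46,.08,.32],-4))
E
```

```text
0.00 ['0.01', '0.01', '0.01', '0.01', '0.01', '0.01', '0.01', '0.01', '0.01', '0.01', '0.01', '0.01', '0.01', '0.17', '0.22', '-1.00', '0.02', '0.02', '0.01', '0.01', '0.01', '0.01', '0.01', '0.01']
0.05 ['-1.00', '0.01', '0.01', '0.01', '0.33', '0.01', '0.01', '0.01', '0.01', '0.01', '0.01', '0.01', '0.01', '0.13', '0.32', '0.33', '0.33', '0.01', '0.01', '0.01', '0.01', '0.01', '0.01', '0.01']
0.10 ['0.01', '0.01', '0.01', '0.01', '0.34', '0.01', '0.01', '0.01', '0.01', '0.01', '0.01', '0.01', '0.01', '0.01', '0.30', '0.33', '0.01', '0.01', '0.01', '0.01', '0.01', '0.01', '0.01', '0.01']
0.15 ['0.01', '0.01', '0.01', '0.33', '0.34', '0.01', '0.01', '0.01', '0.01', '0.01', '0.01', '0.01', '0.01', '0.01', '0.01', '0.01', '0.01', '0.01', '0.01', '0.01', '0.01', '0.01', '0.01', '0.01']
0.20 ['0.05', '0.14', '0.09', '0.01', '0.01', '0.01', '0.01', '0.01', '0.01', '0.01', '0.01', '0.01', '0.01', '0.01', '0.01', '0.01', '0.01', '0.01', '0.01', '0.01', '0.01', '0.01', '0.01', '0.01']
0.25 ['-1.00', '0.15', '0.10', '0.01', '0.01', '0.01', '0.01', '0.01', '0.01', '0.01', '0.01', '0.01', '0.01
[... 1702 characters left out ...]
0.01', '0.01', '0.01', '0.01', '0.01', '0.01', '0.07', '0.07', '0.07', '0.08', '0.08', '0.10', '0.10', '0.10', '0.10', '0.10', '0.16', '0.15', '0.01', '0.01', '0.01', '0.01']
0.75 ['0.07', '0.01', '0.01', '0.01', '0.01', '0.01', '0.01', '0.01', '0.07', '0.07', '0.08', '0.08', '0.08', '0.10', '0.10', '0.10', '0.10', '0.10', '0.10', '0.01', '0.01', '0.01', '0.01', '0.01']
t 1.50 p [0.1569 0.605  0.2225] xdir [-0.968  0.251  0.   ] ydir [0.251 0.968 0.   ] z [-0.  0. -1.] F [ 0.87  0.2  -0.39] M [ 0.01 -0.04 -0.01] w 0.0869 q [ 1.14  0.53  1.43  0.    1.18 -0.18]
t(cm) [  0.   0. -12.]
t(cm) [-42.52 -43.21  -9.75] r [ 0.    -0.     1.317]
t(cm) [-42.52 -43.21  -9.75] r [ 0.     -0.      1.3868]
```

>>> send_rows(deltas=[{"tz": -3}, {"tz": -7, "tx": -2, "ty": -2}, {"tz": -10, "tx": -5, "ty": -5, "rz": 0.12}, {"tz": -10, "tx": -8, "ty": -8, "rz": 0.24}, {"tz": -10, "tx": -11, "ty": -11, "rz": 0.36}])

```text
schema error: expected keys tx, ty, tz, rx, ry, rz
```

Run:
```python
from h import *
from rig import robot
o=robot.get_obs(); st(o)
print(plan(o,[.46,.08,.32],0))
```

```text
t 1.50 p [0.1569 0.605  0.2225] xdir [-0.968  0.251  0.   ] ydir [0.251 0.968 0.   ] z [-0.  0. -1.] F [ 0.87  0.2  -0.39] M [ 0.01 -0.04 -0.01] w 0.0869 q [ 1.14  0.53  1.43  0.    1.18 -0.18]
t(cm) [-42.52 -43.21  -9.75] r [ 0.    -0.     1.317]
```

>>> send_rows(deltas=[{"tx": 0, "ty": 0, "tz": -3, "rx": 0, "ry": 0, "rz": 0}, {"tx": -2, "ty": -2, "tz": -6, "rx": 0, "ry": 0, "rz": 0.05}, {"tx": -5, "ty": -5, "tz": -9, "rx": 0, "ry": 0, "rz": 0.15}, {"tx": -8, "ty": -8, "tz": -9.8, "rx": 0, "ry": 0, "rz": 0.25}, {"tx": -11, "ty": -11, "tz": -9.8, "rx": 0, "ry": 0, "rz": 0.36}])

```text
time: 1.92
position: [0.2312, 0.4813, 0.323]
tool_rot: [0.304, 0.953, 0.003, 0.001]
ft_force: [0.7, 1.1, 0.3]
grip_width: 0.0871
```

Run:
```python
from h import *
from rig import robot
o=robot.get_obs(); st(o)
print(plan(o,[.46,.08,.32],0))
```

```text
t 1.92 p [0.2312 0.4813 0.323 ] xdir [-0.816  0.579 -0.   ] ydir [0.578 0.816 0.007] z [ 0.004  0.005 -1.   ] F [0.7  1.14 0.3 ] M [-0.02 -0.09 -0.  ] w 0.0871 q [ 0.91  0.29  1.53 -0.    1.31 -0.04]
t(cm) [-41.88 -19.49   0.18] r [ 0.0066 -0.003   0.9539]
```

>>> send_rows(deltas=[{"tx": -3.5, "ty": -1.6, "tz": 0, "rx": 0, "ry": 0, "rz": 0.08}, {"tx": -7, "ty": -3.2, "tz": 0, "rx": 0, "ry": 0, "rz": 0.16}, {"tx": -10.5, "ty": -4.9, "tz": 0, "rx": 0, "ry": 0, "rz": 0.24}, {"tx": -14, "ty": -6.5, "tz": 0, "rx": 0, "ry": 0, "rz": 0.32}, {"tx": -17.5, "ty": -8.1, "tz": 0, "rx": 0, "ry": 0, "rz": 0.4}])

```text
time: 2.33
position: [0.3268, 0.3121, 0.3202]
tool_rot: [0.487, 0.873, 0.0, 0.0]
ft_force: [0.4, 0.5, -0.3]
grip_width: 0.087
```

Run:
```python
from h import *
from rig import robot
o=robot.get_obs(); st(o)
print(plan(o,[.46,.08,.32],0))
```

```text
t 2.33 p [0.3268 0.3121 0.3202] xdir [-0.526  0.851 -0.   ] ydir [0.851 0.526 0.001] z [ 0.001  0.    -1.   ] F [ 0.41  0.48 -0.26] M [-0.02  0.01 -0.03] w 0.0870 q [ 0.51  0.17  1.71 -0.    1.26 -0.04]
t(cm) [-2.675e+01 -8.700e-01  2.000e-02] r [ 8.000e-04 -2.000e-04  5.535e-01]
```

>>> send_rows(deltas=[{"tx": -3.8, "ty": -0.1, "tz": 0, "rx": 0, "ry": 0, "rz": 0.08}, {"tx": -7.6, "ty": -0.2, "tz": 0, "rx": 0, "ry": 0, "rz": 0.16}, {"tx": -11.4, "ty": -0.4, "tz": 0, "rx": 0, "ry": 0, "rz": 0.24}, {"tx": -15.2, "ty": -0.5, "tz": 0, "rx": 0, "ry": 0, "rz": 0.32}, {"tx": -19, "ty": -0.6, "tz": 0, "rx": 0, "ry": 0, "rz": 0.4}])

```text
time: 2.75
position: [0.4222, 0.1475, 0.3203]
tool_rot: [0.651, 0.759, 0.0, 0.0]
ft_force: [0.8, 0.7, -0.6]
grip_width: 0.0873
```

>>> send_rows(deltas=[{"tx": -2.5, "ty": -1.2, "tz": 0, "rx": 0, "ry": 0, "rz": 0.05}, {"tx": -5, "ty": -2, "tz": 0, "rx": 0, "ry": 0, "rz": 0.1}, {"tx": -7.5, "ty": -2.8, "tz": 0, "rx": 0, "ry": 0, "rz": 0.15}, {"tx": -7.5, "ty": -2.8, "tz": 0, "rx": 0, "ry": 0, "rz": 0.15}])

```text
time: 3.08
position: [0.4053, 0.0674, 0.32]
tool_rot: [0.707, 0.708, -0.001, 0.001]
ft_force: [-0.4, 0.4, -0.6]
grip_width: 0.0871
```

Run:
```python
from h import *
from rig import robot
o=robot.get_obs(); st(o)
c=robot.camera("wrist"); pickle.dump((o,c),open("w1.pkl","wb"))
cv2.imwrite("pics/w1.png",cv2.cvtColor(c["color"],cv2.COLOR_RGB2BGR))
print(plan(o,[.46,.08,.32],0))
```

```text
t 3.08 p [0.4053 0.0674 0.32  ] xdir [-0.001  1.    -0.002] ydir [ 1.     0.001 -0.   ] z [-0.    -0.002 -1.   ] F [-0.45  0.37 -0.6 ] M [-0.09  0.04 -0.02] w 0.0871 q [-0.11  0.1   1.79 -0.    1.24 -0.11]
t(cm) [ 1.25  5.47 -0.01] r [-0.0004  0.0022  0.0011]
```

View pics/w1.png

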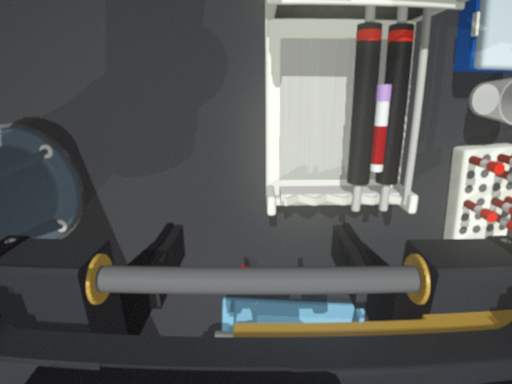

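```bash
cat >> h.py <<'E'
def wcam(o,c):
    M=np.eye(4);M[:3,:3]=Ro.from_quat(o["tool_rot"]).as_matrix();M[:3,3]=o["position"]
    W=np.linalg.inv(M@np.array(c["tool_from_camera"]))
    c=dict(c);c["R"]=W[:3,:3];c["t"]=W[:3,3];return c
def mix(P,x0,y0,yaw):
    a=np.deg2rad(yaw);P=np.asarray(P,float);R=np.array([[np.cos(a),-np.sin(a),0],[np.sin(a),np.cos(a),0],[0,0,1]])
    return P@R.T+np.array([x0,y0,0])
E
python3 - <<'E'
from h import *
np.set_printoptions(precision=4,suppress=True)
o,c=pickle.load(open("w1.pkl","rb")); C=wcam(o,c); T=load("top0"); S=load("side0")
im=cv2.cvtColor(c["color"],cv2.COLOR_RGB2BGR)[0:220,255:445]
cv2.imwrite("pics/w1c.png",cv2.resize(im,None,fx=2.7,fy=2.7,interpolation=cv2.INTER_CUBIC))
def over(C,box,f,name,x0,y0,yaw):
    a,b,e,d=box; im=cv2.resize(cv2.cvtColor(C["color"],cv2.COLOR_RGB2BGR)[b:d,a:e],None,fx=f,fy=f,interpolation=cv2.INTER_CUBIC)
    def L(pts,col):
        q=(proj(C,mix(pts,x0,y0,yaw))-[a,b]+.5)*f
        cv2.polylines(im,[q.round().astype(int).reshape(-1,1,2)],False,col,1,cv2.LINE_AA)
    for x in(20,60):
        L([[x/1e3,-.15,.08],[x/1e3,.16,.08]],(0,255,0))
    L([[-.06,-.125,.08],[-.06,.15,.08]],(255,0,255))
    L([[-.1,-.11,.08],[.1,-.11,.08]],(255,255,0))
    L([[-.1,.122,.13],[.1,.122,.13]],(0,255,255))
    L([[-.105,-.185,0],[.105,-.185,0],[.105,.185,0],[-.105,.185,0],[-.105,-.185,0]],(0,128,255))
    cv2.imwrite(f"pics/{name}.png",im)
p=(.5215,.115,.5)
over(C,(255,0,445,220),2.7,"ow",*p); over(T,(105,155,255,255),5,"ot",*p); over(S,(130,70,280,230),3.7,"os",*p)
E
```

```text
(no output)
```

View pics/ow.png

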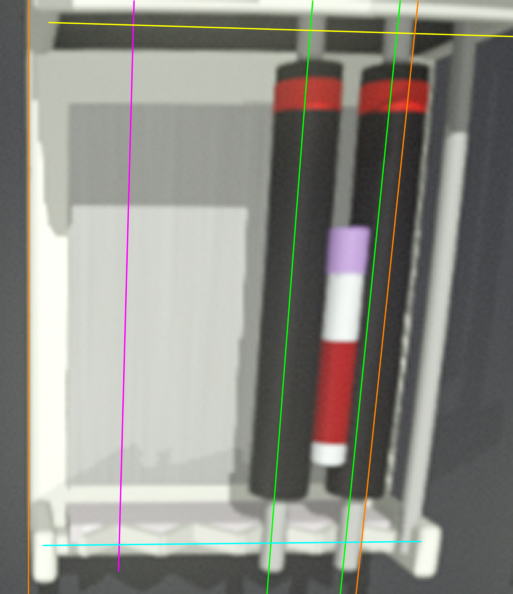

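View pics/ot.png

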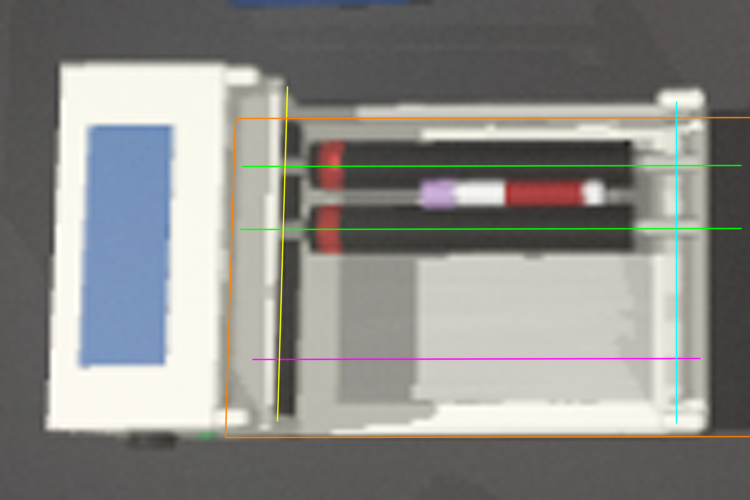

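View pics/os.png

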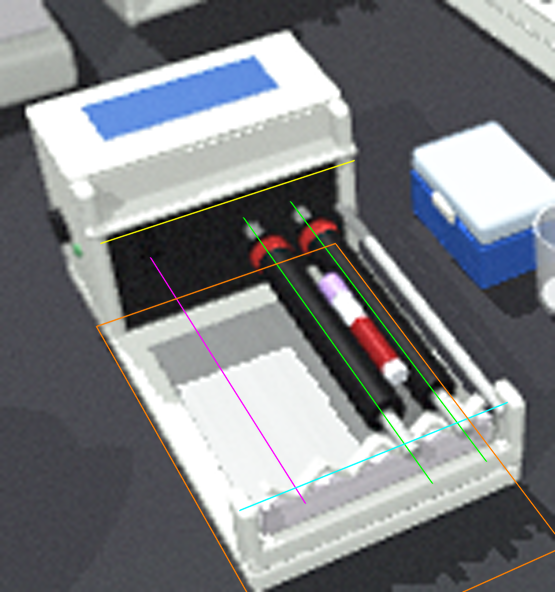

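Run:
```python
from h import *
o,c=pickle.load(open("w1.pkl","rb"))
im=cv2.cvtColor(c["color"],cv2.COLOR_RGB2BGR)
a=cv2.resize(im[0:45,255:455],None,fx=4,fy=4,interpolation=cv2.INTER_CUBIC)
b=cv2.resize(im[170:225,255:455],None,fx=4,fy=4,interpolation=cv2.INTER_CUBIC)
cv2.imwrite("pics/w1d.png",np.vstack([a,b]))
T=load("top0"); im=cv2.cvtColor(T["color"],cv2.COLOR_RGB2BGR)
cv2.imwrite("pics/td.png",np.hstack([cv2.resize(im[165:250,y:y+30],None,fx=7,fy=7,interpolation=cv2.INTER_CUBIC) for y in (148,225)]))
```

```text
(no output)
```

View pics/w1d.png

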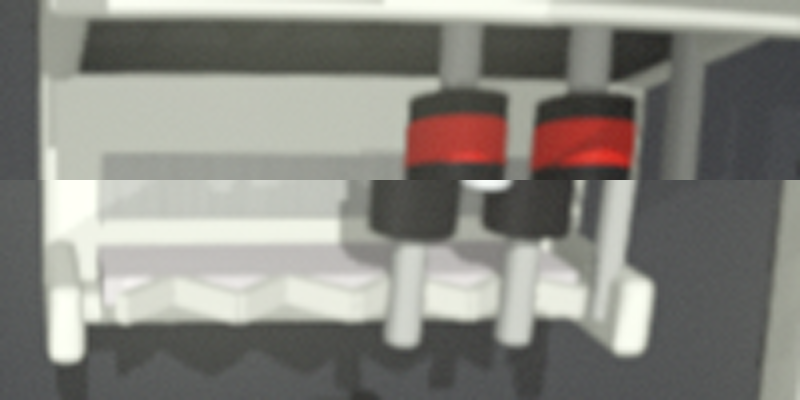

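View pics/td.png

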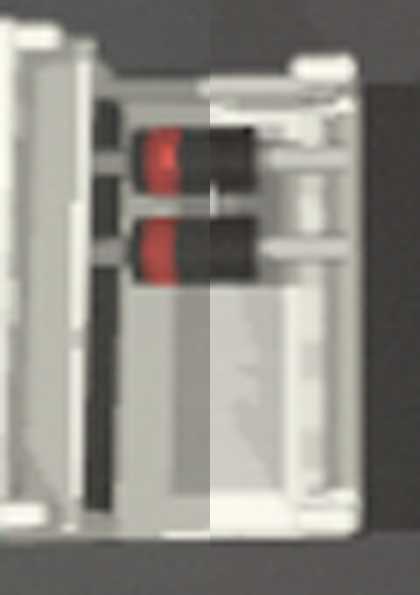

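Run:
```python
from h import *
from scipy.optimize import least_squares
np.set_printoptions(precision=4,suppress=True)
o,c=pickle.load(open("w1.pkl","rb")); C=wcam(o,c); T=load("top0")
W=[([-60,-105,71.5],(298.5,193.5),3),([-40,-105,90],(314.75,198.6),3),([-20,-105,71.5],(327.2,194.3),3),([0,-105,90],(344.75,198.1),3),([-62,122,130],(280,4.2),2),([18,122,130],(367,5.4),2),
([20,-125,78],(255+402/4-.4,170+(325-180)/4),1),([60,-125,78],(255+515/4-.4,170+(325-180)/4),1)]
Tp=[([100,122,130],(161.1,172.1),1),([-100,122,130],(159.4,239.3),1),([60,-115,79],(240.7,187.1),2),([20,-115,79],(240.7,199.9),2)]
def res(p,S):
    r=[]
    for cam,L in S:
        for P,u,m in L:
            d=proj(cam,mix(np.array(P)/1e3,p[0],p[1],p[2]))[0]-u
            f=1 if cam is C else 2.5
            if m&1 and not(m==1 and cam is T): r.append(d[0]*f)
            if m==1 and cam is T: r.append(d[0]*f)
            if m&2: r.append(d[1]*f)
    return np.array(r)
for n,S in (("W",[(C,W)]),("T",[(T,Tp)]),("both",[(C,W),(T,Tp)])):
    s=least_squares(res,[.52,.115,.5],args=(S,),loss="soft_l1",x_scale=[.01,.01,1]); print(n,s.x,s.fun)
```

```text
W [0.5219 0.1184 1.0015] [ 0.425   0.2518  0.579  -0.7761 -0.1653 -0.9872 -0.2641 -0.7496  0.7763
  0.5444  0.0338 -0.7179]
T [0.5221 0.1169 0.7295] [ 0.0001 -0.0001  0.0813 -0.0806]
both [0.5226 0.1178 0.6347] [ 0.3888  0.4262  0.5341 -0.5063 -0.2162 -0.6417 -0.3303 -0.3031  1.0331
  1.348  -0.1312 -0.9153 -0.5946 -0.8896 -0.1219 -0.2853]
```

Run:
```python
from h import *
from rig import robot
o=robot.get_obs(); st(o)
print(plan(o,[.469,-.2625,.2],-93.3))
```

```text
t 3.13 p [0.4056 0.0692 0.3201] xdir [-0.003  1.    -0.   ] ydir [1.    0.003 0.   ] z [ 0. -0. -1.] F [-0.24  0.02  0.35] M [-0.07  0.07  0.02] w 0.0871 q [-0.1   0.1   1.79 -0.    1.24 -0.11]
t(cm) [-33.18   6.24  12.01] r [ 3.0000e-04 -1.0000e-04  1.6313e+00]
```

>>> send_rows(deltas=[{"tx": -2.5, "ty": 0.5, "tz": 0.5, "rx": 0, "ry": 0, "rz": 0.1}, {"tx": -5, "ty": 1, "tz": 1.5, "rx": 0, "ry": 0, "rz": 0.22}, {"tx": -7.5, "ty": 1.5, "tz": 2.5, "rx": 0, "ry": 0, "rz": 0.34}, {"tx": -10, "ty": 2, "tz": 3.5, "rx": 0, "ry": 0, "rz": 0.46}, {"tx": -12.5, "ty": 2.5, "tz": 4.5, "rx": 0, "ry": 0, "rz": 0.58}])

```text
time: 3.55
position: [0.4323, -0.0541, 0.2747]
tool_rot: [0.879, 0.477, 0.001, 0.0]
ft_force: [0.6, 0.2, -0.6]
grip_width: 0.0874
```

Run:
```python
from h import *
from rig import robot
o=robot.get_obs(); st(o)
print(plan(o,[.469,-.2625,.2],-93.3))
```

```text
t 3.55 p [ 0.4323 -0.0541  0.2747] xdir [0.545 0.838 0.001] ydir [ 0.838 -0.545  0.001] z [ 0.001  0.    -1.   ] F [ 0.57  0.2  -0.64] M [-0.06  0.02  0.  ] w 0.0874 q [-0.38  0.2   1.81  0.    1.13  0.19]
t(cm) [-15.47  14.44   7.47] r [ 3.0000e-04 -1.2000e-03  1.0514e+00]
```

>>> send_rows(deltas=[{"tx": -2, "ty": 1.9, "tz": 1, "rx": 0, "ry": 0, "rz": 0.12}, {"tx": -4, "ty": 3.7, "tz": 2, "rx": 0, "ry": 0, "rz": 0.24}, {"tx": -6, "ty": 5.6, "tz": 3, "rx": 0, "ry": 0, "rz": 0.36}, {"tx": -8, "ty": 7.5, "tz": 4, "rx": 0, "ry": 0, "rz": 0.48}, {"tx": -10, "ty": 9.3, "tz": 5, "rx": 0, "ry": 0, "rz": 0.6}])

```text
time: 3.97
position: [0.4566, -0.189, 0.2245]
tool_rot: [0.981, 0.195, 0.0, 0.0]
ft_force: [0.2, 0.2, 0.3]
grip_width: 0.0876
```

Run:
```python
from h import *
from rig import robot
o=robot.get_obs(); st(o)
print(plan(o,[.469,-.2625,.2],-93.3))
```

```text
t 3.97 p [ 0.4566 -0.189   0.2245] xdir [0.924 0.383 0.001] ydir [ 0.383 -0.924  0.   ] z [ 0.001  0.    -1.   ] F [0.22 0.23 0.28] M [-0.08  0.14 -0.06] w 0.0876 q [-0.62  0.35  1.75  0.    1.04  0.56]
t(cm) [-1.68  7.26  2.45] r [ 1.00e-04 -1.00e-03  4.51e-01]
```

>>> send_rows(deltas=[{"tx": -0.4, "ty": 1.9, "tz": 0.6, "rx": 0, "ry": 0, "rz": 0.12}, {"tx": -0.9, "ty": 3.8, "tz": 1.2, "rx": 0, "ry": 0, "rz": 0.24}, {"tx": -1.4, "ty": 5.8, "tz": 1.8, "rx": 0, "ry": 0, "rz": 0.36}, {"tx": -1.7, "ty": 7.3, "tz": 2.4, "rx": 0, "ry": 0, "rz": 0.451}, {"tx": -1.7, "ty": 7.3, "tz": 2.4, "rx": 0, "ry": 0, "rz": 0.451}])

```text
time: 4.38
position: [0.4697, -0.2644, 0.2]
tool_rot: [1.0, -0.028, 0.0, 0.001]
ft_force: [-0.5, -0.3, -0.6]
grip_width: 0.0867
```

>>> send_rows(deltas=[{"tx": 0, "ty": 0, "tz": 0, "rx": 0, "ry": 0, "rz": 0}])

```text
time: 4.47
position: [0.4686, -0.2617, 0.2005]
tool_rot: [1.0, -0.025, -0.0, -0.001]
ft_force: [-0.2, 0.2, 0.3]
grip_width: 0.0868
```

Run:
```python
from h import *
from rig import robot
o=robot.get_obs(); st(o)
c=robot.camera("wrist"); pickle.dump((o,c),open("w2.pkl","wb"))
o=robot.get_obs(); st(o)
C=wcam(o,c)
im=cv2.cvtColor(c["color"],cv2.COLOR_RGB2BGR)
# overlay predicted roller
og=np.array([.469,-.2625,.055]); d=np.array([np.cos(np.deg2rad(-3.3)),np.sin(np.deg2rad(-3.3)),0])
for s in(-.14,-.1,0,.08,.092,.1,.15):
    q=proj(C,og+d*s)[0]; print(s,q.round(1)); cv2.circle(im,tuple(q.round().astype(int)),3,(0,255,0),1)
cv2.imwrite("pics/w2.png",im)
print(plan(o,[.469,-.2625,.2],-93.3))
```

```text
t 4.47 p [ 0.4686 -0.2617  0.2005] xdir [ 0.999 -0.051 -0.001] ydir [-0.051 -0.999 -0.001] z [-0.001  0.001 -1.   ] F [-0.24  0.2   0.27] M [-0.04  0.15  0.  ] w 0.0868 q [-0.72  0.44  1.68  0.    1.03  0.9 ]
t 4.52 p [ 0.4683 -0.2611  0.2008] xdir [ 0.999 -0.05  -0.001] ydir [-0.05  -0.999 -0.001] z [-0.001  0.001 -1.   ] F [-1.32  0.24  0.25] M [-0.07  0.16 -0.01] w 0.0873 q [-0.72  0.44  1.68  0.    1.03  0.9 ]
-0.14 [257.7 288.7]
-0.1 [258.  259.2]
0 [258.7 174.5]
0.08 [259.4  94.8]
0.092 [259.5  81.9]
0.1 [259.6  73.2]
0.15 [260.1  16.7]
t(cm) [0.07 0.14 0.08] r [-0.0013  0.0007  0.0072]
```

View pics/w2.png

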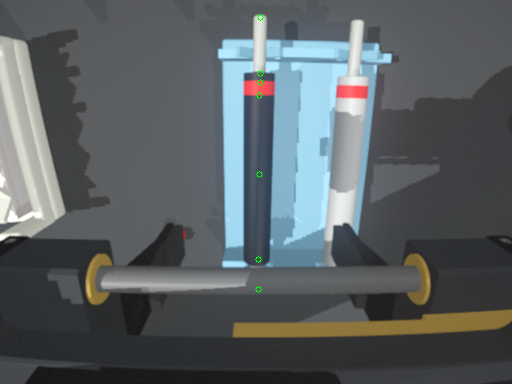

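>>> send_rows(deltas=[{"tx": 0.1, "ty": 0.1, "tz": 3, "rx": 0, "ry": 0, "rz": 0.007}, {"tx": 0.1, "ty": 0.1, "tz": 6.5, "rx": 0, "ry": 0, "rz": 0.007}, {"tx": 0.1, "ty": 0.1, "tz": 10, "rx": 0, "ry": 0, "rz": 0.007}, {"tx": 0.1, "ty": 0.1, "tz": 13, "rx": 0, "ry": 0, "rz": 0.007}, {"tx": 0.1, "ty": 0.1, "tz": 15, "rx": 0, "ry": 0, "rz": 0.007}])

```text
time: 4.93
position: [0.4682, -0.2607, 0.0491]
tool_rot: [1.0, -0.028, -0.001, -0.001]
ft_force: [0.0, 0.1, 0.3]
grip_width: 0.087
```

Run:
```python
from h import *
from rig import robot
o=robot.get_obs(); st(o)
print(plan(o,[.469,-.2625,.036],-93.3))
```

```text
t 4.93 p [ 0.4682 -0.2607  0.0491] xdir [ 0.998 -0.057 -0.003] ydir [-0.057 -0.998 -0.002] z [-0.002  0.003 -1.   ] F [0.01 0.11 0.33] M [-0.05  0.17  0.02] w 0.0870 q [-0.72  0.68  1.79  0.    0.68  0.91]
t(cm) [0.09 0.18 1.31] r [-0.0024  0.0026  0.0009]
```

>>> send_rows(deltas=[{"tx": 0.1, "ty": 0.1, "tz": 0.8, "rx": 0, "ry": 0, "rz": 0}, {"tx": 0.1, "ty": 0.15, "tz": 1.3, "rx": 0, "ry": 0, "rz": 0}, {"tx": 0.1, "ty": 0.15, "tz": 1.3, "rx": 0, "ry": 0, "rz": 0}, {"tx": 0.1, "ty": 0.15, "tz": 1.3, "rx": 0, "ry": 0, "rz": 0}])

```text
time: 5.27
position: [0.4709, -0.2651, 0.0391]
tool_rot: [1.0, -0.03, 0.001, 0.001]
ft_force: [-0.6, -0.0, 0.1]
grip_width: 0.0871
```

Run:
```python
from h import *
from rig import robot
o=robot.get_obs(); st(o)
print(plan(o,[.469,-.2625,.036],-93.3))
```

```text
t 5.27 p [ 0.4709 -0.2651  0.0391] xdir [ 0.998 -0.059  0.002] ydir [-0.059 -0.998  0.001] z [ 0.002 -0.001 -1.   ] F [-0.57 -0.    0.14] M [-0.02  0.16 -0.01] w 0.0871 q [-0.72  0.7   1.78  0.    0.66  0.91]
t(cm) [-0.21 -0.25  0.31] r [ 0.0013 -0.0018 -0.0016]
```

>>> send_rows(deltas=[{"tx": 0, "ty": 0, "tz": 0, "rx": 0, "ry": 0, "rz": 0}, {"tx": 0, "ty": 0, "tz": 0, "rx": 0, "ry": 0, "rz": 0}, {"tx": 0, "ty": 0, "tz": 0, "rx": 0, "ry": 0, "rz": 0}, {"tx": 0, "ty": 0, "tz": 0, "rx": 0, "ry": 0, "rz": 0}, {"tx": 0, "ty": 0, "tz": 0, "rx": 0, "ry": 0, "rz": 0}], claw=2.0, squeeze=40)

```text
time: 5.68
position: [0.4702, -0.2651, 0.0384]
tool_rot: [1.0, -0.03, 0.0, 0.0]
ft_force: [0.1, -1.0, -0.2]
grip_width: 0.0616
```

Run:
```python
from h import *
from rig import robot
o=robot.get_obs(); st(o)
```

```text
t 5.68 p [ 0.4702 -0.2651  0.0384] xdir [ 0.998 -0.06   0.001] ydir [-0.06  -0.998  0.001] z [ 0.001 -0.001 -1.   ] F [ 0.12 -0.97 -0.2 ] M [-0.07  0.09  0.02] w 0.0616 q [-0.72  0.7   1.78 -0.    0.66  0.91]
```

>>> send_rows(deltas=[{"tx": -0.1, "ty": -0.2, "tz": 0.2, "rx": 0, "ry": 0, "rz": 0}, {"tx": -0.1, "ty": -0.2, "tz": 0.2, "rx": 0, "ry": 0, "rz": 0}, {"tx": -0.1, "ty": -0.2, "tz": 0.2, "rx": 0, "ry": 0, "rz": 0}])

```text
time: 5.93
position: [0.4688, -0.2625, 0.0357]
tool_rot: [1.0, -0.03, -0.0, -0.0]
ft_force: [0.5, 0.2, -1.0]
grip_width: 0.0417
```

Run:
```python
from h import *
from rig import robot
o=robot.get_obs(); st(o)
```

```text
t 5.93 p [ 0.4688 -0.2625  0.0357] xdir [ 0.998 -0.06  -0.001] ydir [-0.06  -0.998 -0.001] z [-0.001  0.001 -1.   ] F [ 0.49  0.18 -1.04] M [-0.05  0.18 -0.01] w 0.0417 q [-0.72  0.7   1.79 -0.    0.65  0.91]
```

>>> send_rows(deltas=[{"tx": 0, "ty": 0, "tz": 0, "rx": 0, "ry": 0, "rz": 0}, {"tx": 0, "ty": 0, "tz": 0, "rx": 0, "ry": 0, "rz": 0}, {"tx": 0, "ty": 0, "tz": 0, "rx": 0, "ry": 0, "rz": 0}, {"tx": 0, "ty": 0, "tz": 0, "rx": 0, "ry": 0, "rz": 0}, {"tx": 0, "ty": 0, "tz": 0, "rx": 0, "ry": 0, "rz": 0}])

```text
time: 6.35
position: [0.4689, -0.2616, 0.0358]
tool_rot: [1.0, -0.031, -0.0, -0.001]
ft_force: [1.5, 5.2, 0.9]
grip_width: 0.0279
```

Run:
```python
from h import *
from rig import robot
o=robot.get_obs(); st(o)
```

```text
t 6.35 p [ 0.4689 -0.2616  0.0358] xdir [ 0.998 -0.061 -0.001] ydir [-0.061 -0.998 -0.002] z [-0.001  0.002 -1.   ] F [1.49 5.2  0.94] M [ 0.83 -0.19 -0.2 ] w 0.0279 q [-0.72  0.7   1.79  0.    0.65  0.91]
```

>>> send_rows(deltas=[{"tx": 0, "ty": 0, "tz": -0.5, "rx": 0, "ry": 0, "rz": 0}, {"tx": 0, "ty": 0, "tz": -1.5, "rx": 0, "ry": 0, "rz": 0}, {"tx": 0, "ty": 0, "tz": -3, "rx": 0, "ry": 0, "rz": 0}, {"tx": 0, "ty": 0, "tz": -4.5, "rx": 0, "ry": 0, "rz": 0}, {"tx": 0, "ty": 0, "tz": -6, "rx": 0, "ry": 0, "rz": 0}])

```text
time: 6.77
position: [0.469, -0.2635, 0.097]
tool_rot: [1.0, -0.03, -0.0, 0.001]
ft_force: [1.3, -0.4, -3.5]
grip_width: 0.0274
```

>>> send_rows(deltas=[{"tx": 0, "ty": 0, "tz": -1.5, "rx": 0, "ry": 0, "rz": 0}, {"tx": 0, "ty": 0, "tz": -3, "rx": 0, "ry": 0, "rz": 0}, {"tx": 0, "ty": 0, "tz": -4.5, "rx": 0, "ry": 0, "rz": 0}, {"tx": 0, "ty": 0, "tz": -6, "rx": 0, "ry": 0, "rz": 0}, {"tx": 0, "ty": 0, "tz": -6, "rx": 0, "ry": 0, "rz": 0}])

```text
time: 7.18
position: [0.4706, -0.2648, 0.1593]
tool_rot: [1.0, -0.03, 0.003, 0.003]
ft_force: [-0.1, -1.2, -2.9]
grip_width: 0.0283
```

Run:
```python
from h import *
from rig import robot
o=robot.get_obs(); st(o)
c=robot.camera("wrist"); pickle.dump((o,c),open("w3.pkl","wb"))
cv2.imwrite("pics/w3.png",cv2.cvtColor(c["color"],cv2.COLOR_RGB2BGR))
c=robot.camera("side"); pickle.dump(c,open("side3.pkl","wb")); cv2.imwrite("pics/s3.png",cv2.cvtColor(c["color"],cv2.COLOR_RGB2BGR))
o=robot.get_obs(); st(o)
```

```text
t 7.18 p [ 0.4706 -0.2648  0.1593] xdir [ 0.998 -0.06   0.005] ydir [-0.06  -0.998  0.005] z [ 0.005 -0.005 -1.   ] F [-0.09 -1.19 -2.95] M [-0.04  0.13  0.01] w 0.0283 q [-0.72  0.5   1.71 -0.    0.92  0.91]
t 7.28 p [ 0.4692 -0.2634  0.1566] xdir [ 0.998 -0.06   0.001] ydir [-0.06  -0.998  0.002] z [ 0.001 -0.002 -1.   ] F [ 0.89 -0.25 -3.39] M [-0.01  0.17 -0.02] w 0.0281 q [-0.72  0.5   1.72 -0.    0.92  0.91]
```

View pics/w3.png

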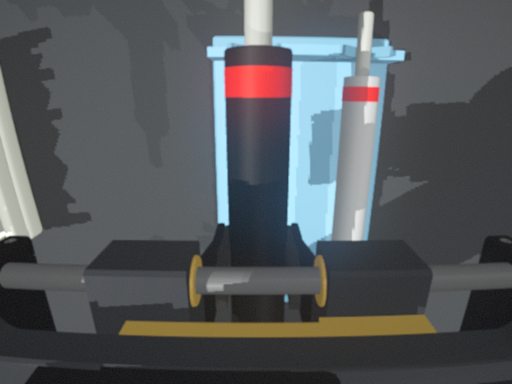

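View pics/s3.png

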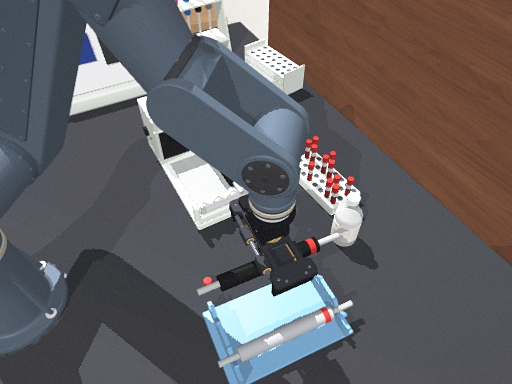

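Run:
```python
from h import *
np.set_printoptions(precision=4,suppress=True)
o,c=pickle.load(open("w3.pkl","rb"))
M=np.array(c["tool_from_camera"]); W=np.linalg.inv(M); C=dict(c);C["R"]=W[:3,:3];C["t"]=W[:3,3]
for x in(.08,.092,.1): print(x,proj(C,[x,0,-.034])[0])
print("tip",proj(C,[.15,0,-.019])[0])
z=c["z_map"]; 
for r in (5,20,30,55,60,70,80,90,100,120,140,160,180,200,220):
    row=z[r,245:275]; P=np.array([atdepth(C,[u,r],z[r,u])[0] for u in range(252,267)])
    print(r,np.median(P,0))
img=c["color"].astype(int); red=(img[...,0]>150)&(img[...,1]<80); v,u=np.nonzero(red[40:120,200:310]); print("red rows at centre",[ (np.nonzero(red[40:120,k])[0]+40)[[0,-1]] for k in (245,258,270)], u.min()+200,u.max()+200)
for r in (60,110,150,200):
    d=np.nonzero(img[r,200:320].max(1)<90)[0]+200; print(r,d.min(),d.max())
```

```text
0.08 [256.3743  99.1396]
0.092 [256.3507  68.2036]
0.1 [256.3357  46.894 ]
tip [256.4256 -74.1733]
5 [ 0.1176  0.0011 -0.0248]
20 [ 0.1117  0.0011 -0.0252]
30 [ 0.1079  0.0011 -0.025 ]
55 [ 0.0969  0.001  -0.0345]
60 [ 0.0951  0.0011 -0.034 ]
70 [ 0.0913  0.001  -0.0349]
80 [ 0.0874  0.0011 -0.035 ]
90 [ 0.0836  0.0011 -0.0349]
100 [ 0.0797  0.0011 -0.0346]
120 [ 0.0716  0.0011 -0.034 ]
140 [ 0.0634  0.0011 -0.0344]
160 [ 0.0548  0.0011 -0.0344]
180 [ 0.0459  0.0011 -0.0345]
200 [ 0.0367  0.0011 -0.0345]
220 [ 0.027   0.0007 -0.0345]Traceback (most recent call last):
  File "<stdin>", line 11, in <module>
IndexError: index 0 is out of bounds for axis 0 with size 0
```

```bash
cat >> h.py <<'E'
MX=(.5215,.1175,.7)
OFF=np.array([.151,0.,-.0195])  # tip in tool coords
def tcp_for_tip(tip_mm,pitch=0.):
    t=mix(np.array(tip_mm)/1e3,*MX); R=down(MX[2])
    return t-R.apply(OFF)
def tip_now(o):
    t=np.array(o["position"])+Ro.from_quat(o["tool_rot"]).apply(OFF)
    a=np.deg2rad(MX[2]); d=t-np.array([MX[0],MX[1],0])
    return np.array([np.cos(a)*d[0]+np.sin(a)*d[1],-np.sin(a)*d[0]+np.cos(a)*d[1],d[2]])*1e3
def rep(o,tip=None):
    st(o)
    a=np.deg2rad(MX[2]);F=o["ft_force"]
    print("tip(mixer mm)",np.round(tip_now(o),2),"F mixer",np.round([np.cos(a)*F[0]+np.sin(a)*F[1],-np.sin(a)*F[0]+np.cos(a)*F[1],F[2]],2))
    if tip is not None: print(plan(o,tcp_for_tip(tip),MX[2]))
E
python3 - <<'E'
from h import *
from rig import robot
o=robot.get_obs(); rep(o,[-60,80,200])
S=load("side3"); T=load("top0"); print("bottle",atz(T,[303,152],0), atz(T,[303,140],.15))
E
```

```text
t 7.28 p [ 0.4692 -0.2634  0.1566] xdir [ 0.998 -0.06   0.001] ydir [-0.06  -0.998  0.002] z [ 0.001 -0.002 -1.   ] F [ 0.89 -0.25 -3.39] M [-0.01  0.17 -0.02] w 0.0281 q [-0.72  0.5   1.72 -0.    0.92  0.91]
tip(mixer mm) [  93.66 -391.15  176.33] F mixer [ 0.89 -0.26 -3.39]
t(cm) [ -2.54 -30.82  -2.44] r [ 2.3000e-03  4.0000e-04 -1.6431e+00]
bottle [[ 0.71690011 -0.20151659  0.        ]] [[ 0.71520082 -0.18401897  0.15      ]]
```

>>> send_rows(deltas=[{"tx": -0.2, "ty": -1, "tz": -0.8, "rx": 0, "ry": 0, "rz": -0.06}, {"tx": -0.4, "ty": -3, "tz": -1.6, "rx": 0, "ry": 0, "rz": -0.17}, {"tx": -0.6, "ty": -5, "tz": -2.4, "rx": 0, "ry": 0, "rz": -0.28}, {"tx": -0.8, "ty": -7, "tz": -2.4, "rx": 0, "ry": 0, "rz": -0.39}, {"tx": -1, "ty": -9, "tz": -2.4, "rx": 0, "ry": 0, "rz": -0.5}])

```text
time: 7.7
position: [0.4639, -0.1716, 0.1793]
tool_rot: [0.975, 0.221, -0.001, -0.0]
ft_force: [0.4, 0.2, -2.8]
grip_width: 0.0284
```

Run:
```python
from h import *
from rig import robot
o=robot.get_obs(); rep(o,[-60,80,200])
```

```text
t 7.70 p [ 0.4639 -0.1716  0.1793] xdir [ 0.903  0.43  -0.001] ydir [ 0.43  -0.903 -0.001] z [-0.001  0.    -1.   ] F [ 0.44  0.22 -2.78] M [-0.08  0.13  0.04] w 0.0284 q [-0.58  0.42  1.8  -0.    0.93  0.55]
tip(mixer mm) [  75.99 -225.11  198.62] F mixer [ 0.44  0.21 -2.78]
t(cm) [  9.22 -19.69  -0.12] r [-1.3000e-03  4.0000e-04 -1.1382e+00]
```

>>> send_rows(deltas=[{"tx": 0.9, "ty": -2, "tz": 0, "rx": 0, "ry": 0, "rz": -0.115}, {"tx": 1.9, "ty": -4, "tz": 0, "rx": 0, "ry": 0, "rz": -0.23}, {"tx": 2.8, "ty": -6, "tz": 0, "rx": 0, "ry": 0, "rz": -0.345}, {"tx": 3.7, "ty": -8, "tz": 0, "rx": 0, "ry": 0, "rz": -0.46}, {"tx": 4.7, "ty": -10, "tz": 0, "rx": 0, "ry": 0, "rz": -0.575}])

```text
time: 8.12
position: [0.4634, -0.0608, 0.1788]
tool_rot: [0.873, 0.488, -0.001, -0.001]
ft_force: [-0.2, 0.3, -2.6]
grip_width: 0.028
```

Run:
```python
from h import *
from rig import robot
o=robot.get_obs(); rep(o,[-60,80,200])
```

```text
t 8.12 p [ 0.4634 -0.0608  0.1788] xdir [ 0.523  0.852 -0.001] ydir [ 0.852 -0.523 -0.003] z [-0.003  0.001 -1.   ] F [-0.18  0.34 -2.58] M [-0.11  0.05 -0.  ] w 0.0280 q [-0.37  0.39  1.86 -0.    0.9   0.18]
tip(mixer mm) [ 20.29 -49.9  198.19] F mixer [-0.17  0.34 -2.58]
t(cm) [ 9.03 -5.66 -0.16] r [-2.700e-03  1.000e-04 -5.627e-01]
```

>>> send_rows(deltas=[{"tx": 1.8, "ty": -1.1, "tz": 0, "rx": 0, "ry": 0, "rz": -0.113}, {"tx": 3.6, "ty": -2.3, "tz": 0, "rx": 0, "ry": 0, "rz": -0.226}, {"tx": 5.4, "ty": -3.4, "tz": 0, "rx": 0, "ry": 0, "rz": -0.339}, {"tx": 7.2, "ty": -4.5, "tz": 0, "rx": 0, "ry": 0, "rz": -0.452}, {"tx": 9, "ty": -5.6, "tz": 0, "rx": 0, "ry": 0, "rz": -0.562}])

```text
time: 8.53
position: [0.4635, 0.045, 0.1788]
tool_rot: [0.703, 0.711, -0.001, -0.001]
ft_force: [0.4, 0.5, -2.6]
grip_width: 0.0282
```

>>> send_rows(deltas=[{"tx": 0, "ty": 0, "tz": 0, "rx": 0, "ry": 0, "rz": 0}, {"tx": 0, "ty": 0, "tz": 0, "rx": 0, "ry": 0, "rz": 0}, {"tx": 0, "ty": 0, "tz": 0, "rx": 0, "ry": 0, "rz": 0}])

```text
time: 8.78
position: [0.4641, 0.0438, 0.1793]
tool_rot: [0.705, 0.709, -0.001, -0.0]
ft_force: [0.4, -0.2, -2.2]
grip_width: 0.028
```

Run:
```python
from h import *
from rig import robot
o=robot.get_obs(); rep(o,[-60,90,119])
c=robot.camera("top");pickle.dump(c,open("top4.pkl","wb"));cv2.imwrite("pics/t4.png",cv2.resize(cv2.cvtColor(c["color"],cv2.COLOR_RGB2BGR)[140:300,100:320],None,fx=3.5,fy=3.5,interpolation=cv2.INTER_CUBIC))
c=robot.camera("side");pickle.dump(c,open("side4.pkl","wb"));cv2.imwrite("pics/s4.png",cv2.cvtColor(c["color"],cv2.COLOR_RGB2BGR))
o=robot.get_obs(); rep(o,[-60,90,119])
```

```text
t 8.78 p [0.4641 0.0438 0.1793] xdir [-0.005  1.    -0.   ] ydir [ 1.     0.005 -0.001] z [-0.001 -0.    -1.   ] F [ 0.45 -0.2  -2.22] M [-0.12  0.07  0.06] w 0.0280 q [-0.15  0.38  1.87 -0.    0.89 -0.15]
tip(mixer mm) [-57.24  77.96 198.71] F mixer [ 0.45 -0.21 -2.22]
t(cm) [ 1.21 -0.17  7.98] r [-0.0013  0.0004 -0.0068]
t 8.88 p [0.4644 0.0433 0.1796] xdir [-0.004  1.    -0.   ] ydir [ 1.     0.004 -0.001] z [-0.001 -0.    -1.   ] F [-0.2  -0.2  -2.26] M [-0.09  0.08 -0.08] w 0.0280 q [-0.15  0.38  1.87 -0.    0.89 -0.15]
tip(mixer mm) [-56.78  77.48 199.02] F mixer [-0.2  -0.2  -2.26]
t(cm) [ 1.25 -0.21  8.01] r [-0.0006  0.0003 -0.0078]
```

View pics/t4.png

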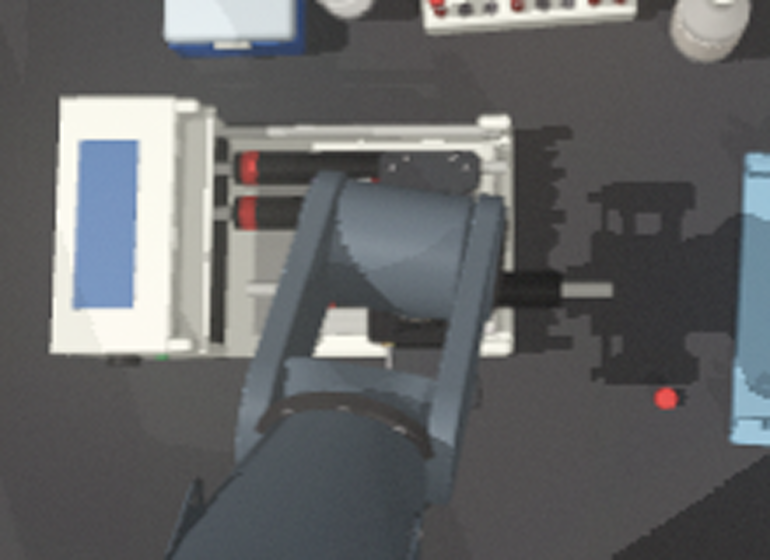

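View pics/s4.png

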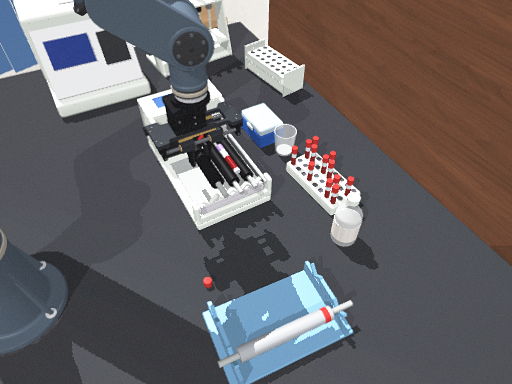

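>>> send_rows(deltas=[{"tx": 0.2, "ty": -0.2, "tz": 1.5, "rx": 0, "ry": 0, "rz": -0.008}, {"tx": 0.4, "ty": -0.2, "tz": 3.5, "rx": 0, "ry": 0, "rz": -0.008}, {"tx": 0.7, "ty": -0.25, "tz": 5.5, "rx": 0, "ry": 0, "rz": -0.008}, {"tx": 1.0, "ty": -0.25, "tz": 7, "rx": 0, "ry": 0, "rz": -0.008}, {"tx": 1.2, "ty": -0.25, "tz": 7.9, "rx": 0, "ry": 0, "rz": -0.008}])

```text
time: 9.3
position: [0.4612, 0.0554, 0.0994]
tool_rot: [0.703, 0.711, -0.001, -0.001]
ft_force: [0.6, 0.4, -1.7]
grip_width: 0.0278
```

>>> send_rows(deltas=[{"tx": 0, "ty": 0, "tz": 0, "rx": 0, "ry": 0, "rz": 0}, {"tx": 0, "ty": 0, "tz": 0, "rx": 0, "ry": 0, "rz": 0}, {"tx": 0, "ty": 0, "tz": 0, "rx": 0, "ry": 0, "rz": 0}, {"tx": 0, "ty": 0, "tz": 0, "rx": 0, "ry": 0, "rz": 0}])

```text
time: 9.63
position: [0.4628, 0.0557, 0.1018]
tool_rot: [0.702, 0.712, 0.001, 0.001]
ft_force: [-0.3, 0.3, -2.4]
grip_width: 0.0281
```

Run:
```python
from h import *
from rig import robot
o=robot.get_obs(); rep(o,[-60,130,119])
c=robot.camera("side");pickle.dump(c,open("side5.pkl","wb"));cv2.imwrite("pics/s5.png",cv2.resize(cv2.cvtColor(c["color"],cv2.COLOR_RGB2BGR)[70:230,130:280],None,fx=3.7,fy=3.7,interpolation=cv2.INTER_CUBIC))
c=robot.camera("top");pickle.dump(c,open("top5.pkl","wb"));cv2.imwrite("pics/t5.png",cv2.resize(cv2.cvtColor(c["color"],cv2.COLOR_RGB2BGR)[155:255,105:280],None,fx=4.4,fy=4.4,interpolation=cv2.INTER_CUBIC))
o=robot.get_obs(); rep(o,[-60,130,119])
```

```text
t 9.63 p [0.4628 0.0557 0.1018] xdir [-0.014  1.    -0.   ] ydir [1.    0.014 0.002] z [ 0.002 -0.    -1.   ] F [-0.27  0.33 -2.42] M [-0.07  0.04  0.01] w 0.0281 q [-0.12  0.52  1.94 -0.    0.68 -0.13]
tip(mixer mm) [-59.68  89.91 121.25] F mixer [-0.26  0.34 -2.42]
t(cm) [ 4.01 -0.05  0.23] r [0.0023 0.0004 0.0014]
t 9.73 p [0.4626 0.0558 0.1018] xdir [-0.014  1.    -0.   ] ydir [1.    0.014 0.002] z [ 0.002 -0.    -1.   ] F [ 0.29 -0.03 -2.69] M [-0.11  0.11  0.  ] w 0.0282 q [-0.12  0.52  1.94 -0.    0.68 -0.13]
tip(mixer mm) [-59.91  90.07 121.21] F mixer [ 0.29 -0.03 -2.69]
t(cm) [ 3.99 -0.03  0.22] r [0.0021 0.0003 0.0016]
```

View pics/t5.png

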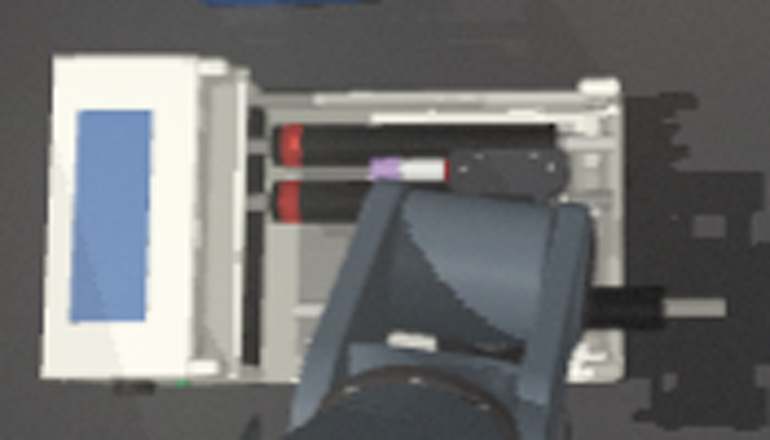

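View pics/s5.png

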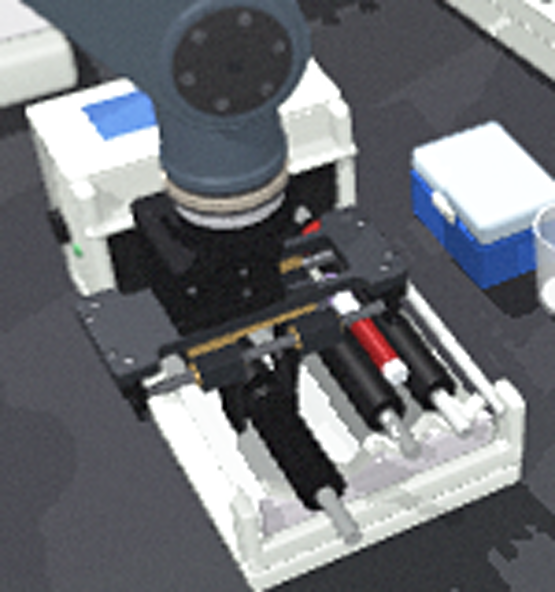

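Run:
```python
from h import *
T=load("top5")
for p in([-60,90,121],[-60,-200,121],[-60,-110,121]): print(p,proj(T,mix(np.array(p)/1e3,*MX))[0])
im=T["color"].astype(int).sum(2)
for u in (171,172,173,174,175): print(u,im[218:234,u])
for u in (262,265,268): print(u,im[218:234,u])
print(im[225,160:180]); print(im[225,255:280])
```

```text
[-60, 90, 121] [171.02356768 225.30220475]
[-60, -200, 121] [268.67879407 224.72488317]
[-60, -110, 121] [238.38584618 224.8919348 ]
171 [547 548 550 547 546 550 545 579 556 531 547 547 549 548 537 533]
172 [510 510 507 503 505 499 541 605 561 479 502 507 503 501 486 487]
173 [444 444 438 438 437 413 540 600 561 443 442 441 435 438 442 444]
174 [435 442 437 440 438 412 539 600 558 443 435 440 434 439 489 407]
175 [437 436 439 440 440 415 540 600 561 446 434 435 419 408 456 332]
262 [155 149 157 156 197 361 411 427 380 159 162 154 159 163 153 159]
265 [153 154 153 159 197 358 410 432 375 156 155 151 154 156 157 155]
268 [163 162 160 158 204 362 412 427 380 157 161 159 155 153 156 159]
[253 188 185 169 370 510 549 547 548 548 549 579 605 600 600 600 596 567
 448 300]
[191 340 435 430 430 429 432 427 430 427 432 430 427 427 375 159 167 149
 159 163 150 159 159 167 161]
```

>>> send_rows(deltas=[{"tx": 0, "ty": 0, "tz": 0.2, "rx": 0.002, "ry": 0, "rz": 0}, {"tx": 1, "ty": 0, "tz": 0.25, "rx": 0.002, "ry": 0, "rz": 0}, {"tx": 2, "ty": 0, "tz": 0.25, "rx": 0.002, "ry": 0, "rz": 0}, {"tx": 3, "ty": 0, "tz": 0.25, "rx": 0.002, "ry": 0, "rz": 0}, {"tx": 3, "ty": 0, "tz": 0.25, "rx": 0.002, "ry": 0, "rz": 0}])

```text
time: 10.15
position: [0.461, 0.0882, 0.0984]
tool_rot: [0.701, 0.713, -0.001, -0.001]
ft_force: [0.4, 0.5, -3.0]
grip_width: 0.0278
```

Run:
```python
from h import *
from rig import robot
o=robot.get_obs(); rep(o,[-60,140,119])
```

```text
t 10.15 p [0.461  0.0882 0.0984] xdir [-0.016  1.     0.001] ydir [ 1.     0.016 -0.002] z [-0.002  0.001 -1.   ] F [ 0.44  0.54 -3.04] M [-0.09 -0.04 -0.01] w 0.0278 q [-0.05  0.53  1.93  0.    0.68 -0.07]
tip(mixer mm) [-61.45 122.4  118.03] F mixer [ 0.45  0.54 -3.04]
t(cm) [ 1.76  0.1  -0.11] r [-0.0024 -0.0006  0.004 ]
```

>>> send_rows(deltas=[{"tx": 0.4, "ty": 0, "tz": 0, "rx": 0, "ry": 0, "rz": 0}, {"tx": 0.8, "ty": 0, "tz": 0, "rx": 0, "ry": 0, "rz": 0}, {"tx": 1.2, "ty": 0, "tz": 0, "rx": 0, "ry": 0, "rz": 0}, {"tx": 1.5, "ty": 0, "tz": 0, "rx": 0, "ry": 0, "rz": 0}, {"tx": 1.5, "ty": 0, "tz": 0, "rx": 0, "ry": 0, "rz": 0}])

```text
time: 10.57
position: [0.4612, 0.1015, 0.0984]
tool_rot: [0.702, 0.712, -0.001, -0.001]
ft_force: [-0.5, -0.9, -3.0]
grip_width: 0.0277
```

Run:
```python
from h import *
from rig import robot
o=robot.get_obs(); rep(o,[-60,150,119])
```

```text
t 10.57 p [0.4612 0.1015 0.0984] xdir [-0.015  1.     0.   ] ydir [ 1.     0.015 -0.002] z [-0.002  0.    -1.   ] F [-0.51 -0.93 -2.99] M [-0.04  0.04 -0.01] w 0.0277 q [-0.02  0.54  1.92  0.    0.69 -0.04]
tip(mixer mm) [-60.79 135.78 117.94] F mixer [-0.52 -0.92 -2.99]
t(cm) [ 1.42  0.05 -0.11] r [-0.002  -0.0001  0.0023]
```

>>> send_rows(deltas=[{"tx": 0.2, "ty": 0, "tz": 0, "rx": 0, "ry": 0, "rz": 0}, {"tx": 0.4, "ty": 0, "tz": 0, "rx": 0, "ry": 0, "rz": 0}, {"tx": 0.6, "ty": 0, "tz": 0, "rx": 0, "ry": 0, "rz": 0}, {"tx": 0.8, "ty": 0, "tz": 0, "rx": 0, "ry": 0, "rz": 0}, {"tx": 0.9, "ty": 0, "tz": 0, "rx": 0, "ry": 0, "rz": 0}])

```text
time: 10.98
position: [0.4611, 0.1102, 0.0984]
tool_rot: [0.702, 0.712, -0.001, -0.001]
ft_force: [0.2, -0.8, -2.3]
grip_width: 0.0284
```

Run:
```python
from h import *
from rig import robot
o=robot.get_obs(); rep(o,[-60,150,119])
```

```text
t 10.98 p [0.4611 0.1102 0.0984] xdir [-0.014  1.     0.   ] ydir [ 1.     0.014 -0.002] z [-0.002  0.    -1.   ] F [ 0.2  -0.79 -2.27] M [-0.07  0.04  0.03] w 0.0284 q [-0.    0.54  1.92  0.    0.69 -0.02]
tip(mixer mm) [-60.67 144.46 117.94] F mixer [ 0.19 -0.79 -2.27]
t(cm) [ 0.55  0.05 -0.11] r [-0.002  -0.      0.0017]
```

>>> send_rows(deltas=[{"tx": 0.1, "ty": 0, "tz": 0, "rx": 0, "ry": 0, "rz": 0}, {"tx": 0.2, "ty": 0, "tz": 0, "rx": 0, "ry": 0, "rz": 0}, {"tx": 0.3, "ty": 0, "tz": 0, "rx": 0, "ry": 0, "rz": 0}, {"tx": 0.4, "ty": 0, "tz": 0, "rx": 0, "ry": 0, "rz": 0}])

```text
time: 11.32
position: [0.4611, 0.1141, 0.0984]
tool_rot: [0.702, 0.712, -0.001, -0.001]
ft_force: [0.0, -1.0, -2.9]
grip_width: 0.028
```

Run:
```python
from h import *
from rig import robot
o=robot.get_obs(); rep(o,[-60,150,119])
```

```text
t 11.32 p [0.4611 0.1141 0.0984] xdir [-0.014  1.    -0.   ] ydir [ 1.     0.014 -0.002] z [-0.002 -0.    -1.   ] F [ 0.04 -0.96 -2.87] M [-0.12  0.01 -0.04] w 0.0280 q [ 0.01  0.54  1.91 -0.    0.69 -0.01]
tip(mixer mm) [-60.67 148.35 117.91] F mixer [ 0.03 -0.96 -2.87]
t(cm) [ 0.16  0.05 -0.11] r [-0.002   0.      0.0017]
```

>>> send_rows(deltas=[{"tx": 0.05, "ty": 0, "tz": 0, "rx": 0, "ry": 0, "rz": 0}, {"tx": 0.1, "ty": 0, "tz": 0, "rx": 0, "ry": 0, "rz": 0}, {"tx": 0.15, "ty": 0, "tz": 0, "rx": 0, "ry": 0, "rz": 0}, {"tx": 0.2, "ty": 0, "tz": 0, "rx": 0, "ry": 0, "rz": 0}])

```text
time: 11.65
position: [0.4611, 0.1161, 0.0984]
tool_rot: [0.702, 0.712, -0.001, -0.001]
ft_force: [-0.1, 0.0, -2.6]
grip_width: 0.0277
```

Run:
```python
from h import *
from rig import robot
o=robot.get_obs(); rep(o,[-60,150,119])
```

```text
t 11.65 p [0.4611 0.1161 0.0984] xdir [-0.014  1.    -0.   ] ydir [ 1.     0.014 -0.002] z [-0.002 -0.    -1.   ] F [-0.09  0.04 -2.58] M [-0.12  0.08 -0.01] w 0.0277 q [ 0.01  0.54  1.91 -0.    0.69 -0.  ]
tip(mixer mm) [-60.69 150.32 117.92] F mixer [-0.09  0.04 -2.58]
t(cm) [-0.03  0.05 -0.11] r [-0.002   0.      0.0018]
```

>>> send_rows(deltas=[{"tx": 0.05, "ty": 0, "tz": 0, "rx": 0, "ry": 0, "rz": 0}, {"tx": 0.1, "ty": 0, "tz": 0, "rx": 0, "ry": 0, "rz": 0}, {"tx": 0.15, "ty": 0, "tz": 0, "rx": 0, "ry": 0, "rz": 0}, {"tx": 0.2, "ty": 0, "tz": 0, "rx": 0, "ry": 0, "rz": 0}])

```text
time: 11.98
position: [0.4613, 0.1166, 0.0984]
tool_rot: [0.701, 0.713, -0.002, 0.0]
ft_force: [-0.0, -9.7, -2.5]
grip_width: 0.0281
```

Run:
```python
from h import *
from rig import robot
o=robot.get_obs(); rep(o,[-60,150,119])
```

```text
t 11.98 p [0.4613 0.1166 0.0984] xdir [-0.016  1.    -0.003] ydir [ 1.     0.016 -0.002] z [-0.002 -0.003 -1.   ] F [-0.   -9.74 -2.49] M [-1.65 -0.01 -0.05] w 0.0281 q [ 0.01  0.54  1.91 -0.    0.69  0.  ]
tip(mixer mm) [-60.75 150.91 117.52] F mixer [-0.12 -9.74 -2.49]
t(cm) [-0.09  0.02 -0.11] r [-0.0019  0.0027  0.0036]
```

>>> send_rows(deltas=[{"tx": -0.05, "ty": 0, "tz": 0, "rx": 0, "ry": 0, "rz": 0}, {"tx": -0.05, "ty": 0, "tz": 0.1, "rx": 0, "ry": 0, "rz": 0}, {"tx": -0.05, "ty": 0, "tz": 0.2, "rx": 0, "ry": 0, "rz": 0}, {"tx": -0.05, "ty": 0, "tz": 0.3, "rx": 0, "ry": 0, "rz": 0}])

```text
time: 12.32
position: [0.4612, 0.1166, 0.0955]
tool_rot: [0.702, 0.712, -0.001, -0.0]
ft_force: [0.2, -6.7, -1.2]
grip_width: 0.0283
```

```bash
cat > r.py <<'E'
from h import *
from rig import robot
o=robot.get_obs(); rep(o)
E
python3 r.py
```

```text
t 12.32 p [0.4612 0.1166 0.0955] xdir [-0.015  1.    -0.002] ydir [ 1.     0.015 -0.002] z [-0.002 -0.002 -1.   ] F [ 0.16 -6.71 -1.22] M [-0.89  0.01  0.05] w 0.0283 q [ 0.01  0.55  1.91 -0.    0.68  0.  ]
tip(mixer mm) [-60.71 150.86 114.72] F mixer [ 0.08 -6.71 -1.22]
```

>>> send_rows(deltas=[{"tx": 0, "ty": 0, "tz": 0.1, "rx": 0, "ry": 0, "rz": 0}, {"tx": 0, "ty": 0, "tz": 0.2, "rx": 0, "ry": 0, "rz": 0}])

```text
time: 12.48
position: [0.4612, 0.1166, 0.0935]
tool_rot: [0.702, 0.712, -0.001, -0.0]
ft_force: [0.2, -5.8, -1.0]
grip_width: 0.028
```

>>> send_rows(deltas=[{"tx": 0, "ty": 0, "tz": 0.1, "rx": 0, "ry": 0, "rz": 0}, {"tx": 0, "ty": 0, "tz": 0.2, "rx": 0, "ry": 0, "rz": 0}])

```text
time: 12.65
position: [0.4612, 0.1166, 0.0915]
tool_rot: [0.702, 0.712, -0.001, -0.0]
ft_force: [-0.3, -6.8, -1.1]
grip_width: 0.028
```

```bash
python3 r.py
```

```text
t 12.65 p [0.4612 0.1166 0.0915] xdir [-0.015  1.    -0.001] ydir [ 1.     0.015 -0.002] z [-0.002 -0.001 -1.   ] F [-0.32 -6.82 -1.07] M [-0.76  0.07  0.04] w 0.0280 q [ 0.01  0.55  1.92 -0.    0.67  0.  ]
tip(mixer mm) [-60.63 150.89 110.84] F mixer [-0.41 -6.82 -1.07]
```

>>> send_rows(deltas=[{"tx": 0, "ty": 0, "tz": 0.1, "rx": 0, "ry": 0, "rz": 0}, {"tx": 0, "ty": 0, "tz": 0.2, "rx": 0, "ry": 0, "rz": 0}])

```text
time: 12.82
position: [0.4613, 0.1167, 0.0896]
tool_rot: [0.702, 0.712, -0.001, -0.0]
ft_force: [-0.3, -5.9, -1.2]
grip_width: 0.0281
```

>>> send_rows(deltas=[{"tx": 0, "ty": 0, "tz": 0.1, "rx": 0, "ry": 0, "rz": 0}, {"tx": 0, "ty": 0, "tz": 0.2, "rx": 0, "ry": 0, "rz": 0}])

```text
time: 12.98
position: [0.4613, 0.1168, 0.0876]
tool_rot: [0.702, 0.712, -0.001, -0.0]
ft_force: [1.1, -4.7, -1.1]
grip_width: 0.0277
```

>>> send_rows(deltas=[{"tx": 0.01, "ty": 0, "tz": 0.1, "rx": 0, "ry": 0, "rz": 0}, {"tx": 0.02, "ty": 0, "tz": 0.2, "rx": 0, "ry": 0, "rz": 0}])

```text
time: 13.15
position: [0.4613, 0.117, 0.0856]
tool_rot: [0.702, 0.712, -0.001, -0.0]
ft_force: [0.3, -5.7, -0.8]
grip_width: 0.0279
```

>>> send_rows(deltas=[{"tx": 0, "ty": 0, "tz": 0.1, "rx": 0, "ry": 0, "rz": 0}, {"tx": 0, "ty": 0, "tz": 0.2, "rx": 0, "ry": 0, "rz": 0}])

```text
time: 13.32
position: [0.4613, 0.1171, 0.0836]
tool_rot: [0.702, 0.712, -0.001, -0.0]
ft_force: [1.0, -4.1, -0.8]
grip_width: 0.0281
```

```bash
python3 r.py
```

```text
t 13.32 p [0.4613 0.1171 0.0836] xdir [-0.014  1.    -0.001] ydir [ 1.     0.014 -0.002] z [-0.002 -0.001 -1.   ] F [ 1.04 -4.05 -0.82] M [-0.58  0.11  0.08] w 0.0281 q [ 0.01  0.57  1.92 -0.    0.65  0.  ]
tip(mixer mm) [-60.47 151.33 102.95] F mixer [ 0.99 -4.07 -0.82]
```

```bash
cat > pitch.py <<'E'
from h import *
from rig import robot
o=robot.get_obs(); c=robot.camera("wrist")
M=np.array(c["tool_from_camera"]); W=np.linalg.inv(M); C=dict(c);C["R"]=W[:3,:3];C["t"]=W[:3,3]
z=c["z_map"]; L=[]
for r in list(range(0,35,3))+list(range(55,225,6)):
    P=np.median([atdepth(C,[u,r],z[r,u])[0] for u in range(253,266)],0); L.append(np.r_[r,P])
L=np.array(L); s=(L[:,0]>52)&(abs(L[:,3]+.034)<.008); p=np.polyfit(L[s,1],L[s,3],1); print("sleeve: slope deg %.2f z@x=0 %.4f n %d"%(np.rad2deg(np.arctan(p[0])),p[1],s.sum()))
im=c["color"].astype(int); red=(im[...,0]>1.8*im[...,1])&(im[...,0]>80)
for u in(250,258,266):
    rr=np.nonzero(red[30:130,u])[0]+30
    if len(rr): print(u,rr.min(),rr.max(),[atdepth(C,[u,q],z[q,u])[0].round(4) for q in(rr.min(),rr.max())])
import sys
cv2.imwrite("pics/%s.png"%sys.argv[1],cv2.cvtColor(c["color"],cv2.COLOR_RGB2BGR))
E
python3 pitch.py p1
```

```text
sleeve: slope deg -5.39 z@x=0 -0.0348 n 20
250 68 103 [array([ 0.0908, -0.0027, -0.0432]), array([ 0.0781, -0.0028, -0.0425])]
258 68 103 [array([ 0.0908,  0.0002, -0.0432]), array([ 0.0781,  0.0003, -0.0415])]
266 68 103 [array([ 0.0907,  0.0032, -0.044 ]), array([ 0.0781,  0.0033, -0.0415])]
```

View pics/p1.png

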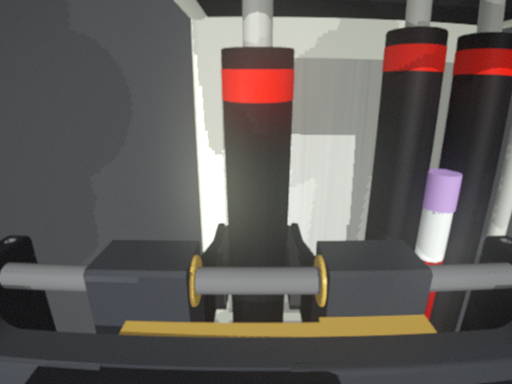

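>>> send_rows(deltas=[{"tx": -0.06, "ty": 0, "tz": 0, "rx": 0, "ry": 0, "rz": 0}, {"tx": -0.13, "ty": 0, "tz": -0.36, "rx": 0, "ry": -0.0235, "rz": 0}, {"tx": -0.2, "ty": 0, "tz": -0.72, "rx": 0, "ry": -0.047, "rz": 0}, {"tx": -0.26, "ty": 0, "tz": -1.08, "rx": 0, "ry": -0.0705, "rz": 0}, {"tx": -0.32, "ty": 0, "tz": -1.43, "rx": 0, "ry": -0.094, "rz": 0}], squeeze=60)

```text
time: 13.78
position: [0.461, 0.1147, 0.0978]
tool_rot: [0.702, 0.711, -0.034, 0.033]
ft_force: [0.3, -0.7, -2.6]
grip_width: 0.0278
```

```bash
python3 r.py; python3 pitch.py p2; python3 r.py
```

```text
t 13.78 p [0.461  0.1147 0.0978] xdir [-0.013  0.995 -0.094] ydir [ 1.     0.013 -0.002] z [-0.001 -0.094 -0.996] F [ 0.29 -0.72 -2.56] M [-0.08  0.06 -0.03] w 0.0278 q [ 0.07  0.55  1.9  -0.15  0.71  0.17]
tip(mixer mm) [-60.69 150.15 102.97] F mixer [ 0.28 -0.72 -2.56]
sleeve: slope deg -3.23 z@x=0 -0.0343 n 29
250 66 100 [array([ 0.0918, -0.0028, -0.0388]), array([ 0.0791, -0.0029, -0.0391])]
258 66 100 [array([ 0.0918,  0.0003, -0.0386]), array([ 0.0791,  0.0003, -0.0381])]
266 66 100 [array([ 0.0918,  0.0033, -0.038 ]), array([ 0.0791,  0.0034, -0.038 ])]
t 13.83 p [0.4612 0.1149 0.0983] xdir [-0.015  0.995 -0.096] ydir [ 1.     0.015 -0.001] z [ 0.    -0.096 -0.995] F [ 0.45 -4.49 -2.17] M [-0.75  0.03 -0.13] w 0.0274 q [ 0.07  0.55  1.9  -0.15  0.71  0.17]
tip(mixer mm) [-60.74 150.34 103.26] F mixer [ 0.4  -4.5  -2.17]
```

>>> send_rows(deltas=[{"tx": -0.1, "ty": 0, "tz": 0, "rx": 0, "ry": 0, "rz": 0}, {"tx": -0.1, "ty": 0, "tz": 0, "rx": 0, "ry": 0, "rz": 0}])

```text
time: 14.0
position: [0.4609, 0.114, 0.0977]
tool_rot: [0.701, 0.711, -0.033, 0.032]
ft_force: [-0.2, -0.5, -2.5]
grip_width: 0.0275
```

```bash
python3 r.py; python3 pitch.py p3; python3 r.py
```

```text
t 14.00 p [0.4609 0.114  0.0977] xdir [-0.014  0.996 -0.093] ydir [ 1.     0.014 -0.002] z [-0.001 -0.093 -0.996] F [-0.23 -0.46 -2.49] M [0.01 0.03 0.  ] w 0.0275 q [ 0.07  0.55  1.9  -0.14  0.71  0.16]
tip(mixer mm) [-60.85 149.36 103.12] F mixer [-0.24 -0.46 -2.49]
sleeve: slope deg -3.51 z@x=0 -0.0340 n 29
250 66 100 [array([ 0.0918, -0.0028, -0.0386]), array([ 0.0791, -0.0029, -0.0394])]
258 66 100 [array([ 0.0917,  0.0003, -0.0394]), array([ 0.079 ,  0.0003, -0.0372])]
266 66 100 [array([ 0.0917,  0.0033, -0.0391]), array([ 0.0791,  0.0034, -0.0381])]
t 14.05 p [0.4609 0.1138 0.0976] xdir [-0.014  0.996 -0.093] ydir [ 1.     0.013 -0.002] z [-0.001 -0.093 -0.996] F [-0.08  0.65 -2.14] M [-0.02  0.11 -0.03] w 0.0275 q [ 0.07  0.55  1.9  -0.14  0.71  0.16]
tip(mixer mm) [-60.85 149.24 103.02] F mixer [-0.07  0.65 -2.14]
```

```bash
cat >> h.py <<'E'
def tipoff(phi,xo=.001,zo=-.0193):
    """phi: measured in-hand slope deg (neg = drive end up in tool)"""
    a=np.deg2rad(phi); return np.array([xo+.15*np.cos(a),0,zo+.15*np.sin(a)])
def goal(o,phi,tip_mm,slope,tipcur=False):
    """roller slope (deg, + = drive end up) with tip at tip_mm in mixer. prints tool delta"""
    # tool tilt: drive-down angle of tool = -phi - slope
    R=down(MX[2])*Ro.from_euler('y',-np.deg2rad(-phi-slope))
    t=mix(np.array(tip_mm)/1e3,*MX)-R.apply(tipoff(phi))
    R0=Ro.from_quat(o["tool_rot"]); p=np.array(o["position"])
    print("delta t(cm)",np.round(R0.inv().apply(t-p)*100,3),"r",np.round((R0.inv()*R).as_rotvec(),4))
def tipw(o,phi):
    t=np.array(o["position"])+Ro.from_quat(o["tool_rot"]).apply(tipoff(phi))
    a=np.deg2rad(MX[2]); d=t-np.array([MX[0],MX[1],0])
    x=Ro.from_quat(o["tool_rot"]).apply([np.cos(np.deg2rad(phi)),0,np.sin(np.deg2rad(phi))])
    return np.array([np.cos(a)*d[0]+np.sin(a)*d[1],-np.sin(a)*d[0]+np.cos(a)*d[1],d[2]])*1e3, np.rad2deg(np.arcsin(x[2]))
E
cat > g.py <<'E'
import sys
from h import *
from rig import robot
o=robot.get_obs(); st(o)
phi=float(sys.argv[1]); print("tip,slope",*[np.round(v,2) for v in tipw(o,phi)])
if len(sys.argv)>5: goal(o,phi,[float(v) for v in sys.argv[2:5]],float(sys.argv[5]))
E
python3 g.py -3.45 -60 147 117 0
```

```text
t 14.05 p [0.4609 0.1138 0.0976] xdir [-0.014  0.996 -0.093] ydir [ 1.     0.013 -0.002] z [-0.001 -0.093 -0.996] F [-0.08  0.65 -2.14] M [-0.02  0.11 -0.03] w 0.0275 q [ 0.07  0.55  1.9  -0.14  0.71  0.16]
tip,slope [-60.83 149.79 111.84] -1.87
delta t(cm) [-0.225  0.068  0.002] r [-0.0023  0.0326  0.0013]
```

>>> send_rows(deltas=[{"tx": -0.2, "ty": 0.05, "tz": 0, "rx": 0, "ry": 0.0, "rz": 0}, {"tx": -0.22, "ty": 0.05, "tz": 0, "rx": 0, "ry": 0.016, "rz": 0}, {"tx": -0.22, "ty": 0.05, "tz": 0, "rx": 0, "ry": 0.033, "rz": 0}, {"tx": -0.22, "ty": 0.05, "tz": 0, "rx": 0, "ry": 0.033, "rz": 0}])

```text
time: 14.38
position: [0.4616, 0.1109, 0.0979]
tool_rot: [0.702, 0.711, -0.022, 0.021]
ft_force: [0.5, -0.0, -3.0]
grip_width: 0.0275
```

```bash
python3 pitch.py p4; python3 g.py -3.45 -60 151 117 0
```

```text
sleeve: slope deg -3.32 z@x=0 -0.0343 n 29
250 66 100 [array([ 0.0917, -0.0028, -0.0397]), array([ 0.0791, -0.0029, -0.0385])]
258 66 100 [array([ 0.0917,  0.0003, -0.0397]), array([ 0.0791,  0.0003, -0.0378])]
266 66 100 [array([ 0.0917,  0.0033, -0.0401]), array([ 0.0791,  0.0034, -0.0374])]
t 14.43 p [0.4616 0.1109 0.0979] xdir [-0.013  0.998 -0.061] ydir [ 1.     0.013 -0.002] z [-0.002 -0.061 -0.998] F [ 0.08  0.72 -1.99] M [-0.05  0.07  0.03] w 0.0280 q [ 0.04  0.54  1.9  -0.09  0.7   0.1 ]
tip,slope [-60.   146.33 116.98] -0.04
delta t(cm) [ 0.468 -0.002 -0.02 ] r [-0.0023  0.0007  0.0006]
```

>>> send_rows(deltas=[{"tx": 0.2, "ty": 0, "tz": 0, "rx": 0, "ry": 0, "rz": 0}, {"tx": 0.4, "ty": 0, "tz": 0, "rx": 0, "ry": 0, "rz": 0}, {"tx": 0.44, "ty": 0, "tz": 0, "rx": 0, "ry": 0, "rz": 0}, {"tx": 0.47, "ty": 0, "tz": 0, "rx": 0, "ry": 0, "rz": 0}])

```text
time: 14.77
position: [0.4617, 0.1155, 0.0977]
tool_rot: [0.701, 0.712, -0.023, 0.022]
ft_force: [0.8, -6.2, -3.6]
grip_width: 0.0277
```

```bash
python3 g.py -3.45
```

```text
t 14.77 p [0.4617 0.1155 0.0977] xdir [-0.015  0.998 -0.063] ydir [ 1.     0.015 -0.002] z [-0.001 -0.063 -0.998] F [ 0.77 -6.22 -3.58] M [-1.03 -0.02 -0.04] w 0.0277 q [ 0.05  0.55  1.9  -0.1   0.7   0.11]
tip,slope [-60.27 150.95 116.59] -0.14
```

>>> send_rows(deltas=[{"tx": -0.05, "ty": 0, "tz": 0, "rx": 0, "ry": 0, "rz": 0}, {"tx": -0.05, "ty": 0, "tz": 0.1, "rx": 0, "ry": 0, "rz": 0}, {"tx": -0.05, "ty": 0, "tz": 0.2, "rx": 0, "ry": 0, "rz": 0}])

```text
time: 15.02
position: [0.4616, 0.1155, 0.0957]
tool_rot: [0.702, 0.712, -0.022, 0.021]
ft_force: [0.8, -2.7, -2.5]
grip_width: 0.0277
```

```bash
python3 g.py -3.45;  python3 pitch.py p5
```

```text
t 15.02 p [0.4616 0.1155 0.0957] xdir [-0.014  0.998 -0.061] ydir [ 1.     0.014 -0.002] z [-0.001 -0.061 -0.998] F [ 0.79 -2.75 -2.53] M [-0.36 -0.   -0.01] w 0.0277 q [ 0.05  0.55  1.9  -0.1   0.69  0.11]
tip,slope [-60.19 150.88 114.82] -0.05
sleeve: slope deg -3.77 z@x=0 -0.0346 n 29
250 67 101 [array([ 0.0912, -0.0027, -0.0414]), array([ 0.0787, -0.0029, -0.0398])]
258 67 101 [array([ 0.0913,  0.0003, -0.0404]), array([ 0.0788,  0.0003, -0.0407])]
266 67 101 [array([ 0.0913,  0.0033, -0.04  ]), array([ 0.0787,  0.0034, -0.0393])]
```

>>> send_rows(deltas=[{"tx": 0, "ty": 0, "tz": 0.1, "rx": 0, "ry": 0, "rz": 0}, {"tx": 0, "ty": 0, "tz": 0.2, "rx": 0, "ry": 0, "rz": 0}])

```text
time: 15.23
position: [0.4616, 0.1154, 0.0938]
tool_rot: [0.702, 0.712, -0.022, 0.021]
ft_force: [0.7, -2.2, -1.4]
grip_width: 0.0276
```

```bash
python3 g.py -3.6;  python3 pitch.py p6
```

```text
t 15.23 p [0.4616 0.1154 0.0938] xdir [-0.014  0.998 -0.061] ydir [ 1.     0.014 -0.002] z [-0.001 -0.061 -0.998] F [ 0.67 -2.18 -1.4 ] M [-0.15  0.04  0.03] w 0.0276 q [ 0.05  0.55  1.9  -0.1   0.69  0.11]
tip,slope [-60.14 150.85 113.28] 0.12
sleeve: slope deg -4.61 z@x=0 -0.0344 n 29
250 67 102 [array([ 0.0913, -0.0028, -0.0408]), array([ 0.0815,  0.0002, -0.1632])]
258 67 102 [array([ 0.0912,  0.0002, -0.0421]), array([ 0.0783,  0.0003, -0.039 ])]
266 67 102 [array([ 0.0912,  0.0032, -0.0419]), array([ 0.0784,  0.0033, -0.041 ])]
```

>>> send_rows(deltas=[{"tx": -0.2, "ty": 0, "tz": 0, "rx": 0, "ry": 0, "rz": 0}, {"tx": -0.2, "ty": 0, "tz": 0, "rx": 0, "ry": 0, "rz": 0}])

```text
time: 15.45
position: [0.4614, 0.1134, 0.0938]
tool_rot: [0.702, 0.712, -0.022, 0.021]
ft_force: [-0.9, -0.7, -2.1]
grip_width: 0.0278
```

```bash
python3 pitch.py p7; python3 g.py -4.3 -60 149 111.5 0
```

```text
sleeve: slope deg -3.06 z@x=0 -0.0345 n 29
250 66 100 [array([ 0.0917, -0.0028, -0.0399]), array([ 0.0791, -0.0029, -0.0386])]
258 66 100 [array([ 0.0917,  0.0003, -0.0397]), array([ 0.0791,  0.0003, -0.0387])]
266 66 100 [array([ 0.0917,  0.0033, -0.0398]), array([ 0.0791,  0.0034, -0.0387])]
t 15.50 p [0.4615 0.1135 0.0938] xdir [-0.014  0.998 -0.061] ydir [ 1.     0.014 -0.002] z [-0.001 -0.061 -0.998] F [ 0.46  0.49 -2.49] M [-0.01  0.07 -0.01] w 0.0280 q [ 0.05  0.55  1.91 -0.1   0.69  0.11]
tip,slope [-60.26 148.86 115.17] 0.83
delta t(cm) [-0.006  0.009  0.147] r [-0.0021 -0.0144  0.0016]
```

```bash
python3 g.py -3.35 -60 149 112 0
```

```text
t 15.50 p [0.4615 0.1135 0.0938] xdir [-0.014  0.998 -0.061] ydir [ 1.     0.014 -0.002] z [-0.001 -0.061 -0.998] F [ 0.46  0.49 -2.49] M [-0.01  0.07 -0.01] w 0.0280 q [ 0.05  0.55  1.91 -0.1   0.69  0.11]
tip,slope [-60.26 148.88 112.68] -0.12
delta t(cm) [0.022 0.009 0.099] r [-0.0021  0.0021  0.0016]
```

>>> send_rows(deltas=[{"tx": 0.15, "ty": 0, "tz": 0.07, "rx": 0, "ry": 0, "rz": 0}, {"tx": 0.28, "ty": 0, "tz": 0.07, "rx": 0, "ry": 0, "rz": 0}, {"tx": 0.28, "ty": 0, "tz": 0.07, "rx": 0, "ry": 0, "rz": 0}])

```text
time: 15.75
position: [0.4616, 0.1155, 0.093]
tool_rot: [0.701, 0.712, -0.023, 0.022]
ft_force: [0.4, -3.7, -2.6]
grip_width: 0.0277
```

```bash
python3 g.py -3.35
```

```text
t 15.75 p [0.4616 0.1155 0.093 ] xdir [-0.015  0.998 -0.063] ydir [ 1.     0.015 -0.002] z [-0.001 -0.063 -0.998] F [ 0.4  -3.68 -2.64] M [-0.76  0.   -0.06] w 0.0277 q [ 0.05  0.56  1.9  -0.1   0.69  0.11]
tip,slope [-60.31 150.9  111.59] -0.24
```

>>> send_rows(deltas=[{"tx": -0.25, "ty": 0, "tz": 0, "rx": 0, "ry": 0, "rz": 0}, {"tx": -0.24, "ty": 0, "tz": 0.15, "rx": 0, "ry": 0, "rz": 0}, {"tx": -0.1, "ty": 0, "tz": 0.15, "rx": 0, "ry": 0, "rz": 0}, {"tx": 0.01, "ty": 0, "tz": 0.15, "rx": 0, "ry": 0, "rz": 0}, {"tx": 0.01, "ty": 0, "tz": 0.15, "rx": 0, "ry": 0, "rz": 0}])

```text
time: 16.17
position: [0.4616, 0.1155, 0.0915]
tool_rot: [0.701, 0.712, -0.023, 0.021]
ft_force: [0.7, -5.1, -2.4]
grip_width: 0.0272
```

```bash
python3 g.py -3.35
```

```text
t 16.17 p [0.4616 0.1155 0.0915] xdir [-0.015  0.998 -0.062] ydir [ 1.     0.015 -0.002] z [-0.001 -0.063 -0.998] F [ 0.74 -5.09 -2.44] M [-0.76  0.01  0.02] w 0.0272 q [ 0.05  0.56  1.91 -0.1   0.68  0.11]
tip,slope [-60.36 150.92 110.09] -0.23
```

>>> send_rows(deltas=[{"tx": -0.25, "ty": 0, "tz": 0, "rx": 0, "ry": 0, "rz": 0}, {"tx": -0.24, "ty": 0, "tz": 0.15, "rx": 0, "ry": 0, "rz": 0}, {"tx": -0.1, "ty": 0, "tz": 0.15, "rx": 0, "ry": 0, "rz": 0}, {"tx": 0.01, "ty": 0, "tz": 0.15, "rx": 0, "ry": 0, "rz": 0}, {"tx": 0.01, "ty": 0, "tz": 0.15, "rx": 0, "ry": 0, "rz": 0}])

```text
time: 16.58
position: [0.4616, 0.1155, 0.09]
tool_rot: [0.701, 0.712, -0.023, 0.021]
ft_force: [-1.0, -4.7, -3.0]
grip_width: 0.0279
```

>>> send_rows(deltas=[{"tx": -0.25, "ty": 0, "tz": 0, "rx": 0, "ry": 0, "rz": 0}, {"tx": -0.24, "ty": 0, "tz": 0.15, "rx": 0, "ry": 0, "rz": 0}, {"tx": -0.1, "ty": 0, "tz": 0.15, "rx": 0, "ry": 0, "rz": 0}, {"tx": 0.01, "ty": 0, "tz": 0.15, "rx": 0, "ry": 0, "rz": 0}, {"tx": 0.01, "ty": 0, "tz": 0.15, "rx": 0, "ry": 0, "rz": 0}])

```text
time: 17.0
position: [0.4616, 0.1155, 0.0885]
tool_rot: [0.701, 0.712, -0.023, 0.021]
ft_force: [-0.4, -4.8, -3.3]
grip_width: 0.0279
```

```bash
python3 g.py -3.35
```

```text
t 17.00 p [0.4616 0.1155 0.0885] xdir [-0.015  0.998 -0.063] ydir [ 1.     0.015 -0.002] z [-0.001 -0.063 -0.998] F [-0.39 -4.85 -3.31] M [-0.82 -0.03  0.02] w 0.0279 q [ 0.05  0.56  1.91 -0.1   0.68  0.11]
tip,slope [-60.37 150.91 107.05] -0.24
```

>>> send_rows(deltas=[{"tx": -0.25, "ty": 0, "tz": 0, "rx": 0, "ry": 0, "rz": 0}, {"tx": -0.24, "ty": 0, "tz": 0.15, "rx": 0, "ry": 0, "rz": 0}, {"tx": -0.1, "ty": 0, "tz": 0.15, "rx": 0, "ry": 0, "rz": 0}, {"tx": 0.01, "ty": 0, "tz": 0.15, "rx": 0, "ry": 0, "rz": 0}, {"tx": 0.01, "ty": 0, "tz": 0.15, "rx": 0, "ry": 0, "rz": 0}])

```text
time: 17.42
position: [0.4616, 0.1155, 0.087]
tool_rot: [0.701, 0.712, -0.023, 0.022]
ft_force: [0.8, -5.7, -3.5]
grip_width: 0.0279
```

>>> send_rows(deltas=[{"tx": -0.25, "ty": 0, "tz": 0, "rx": 0, "ry": 0, "rz": 0}, {"tx": -0.24, "ty": 0, "tz": 0.15, "rx": 0, "ry": 0, "rz": 0}, {"tx": -0.1, "ty": 0, "tz": 0.15, "rx": 0, "ry": 0, "rz": 0}, {"tx": 0.01, "ty": 0, "tz": 0.15, "rx": 0, "ry": 0, "rz": 0}, {"tx": 0.01, "ty": 0, "tz": 0.15, "rx": 0, "ry": 0, "rz": 0}])

```text
time: 17.83
position: [0.4616, 0.1155, 0.0855]
tool_rot: [0.701, 0.712, -0.023, 0.022]
ft_force: [0.5, -4.1, -2.6]
grip_width: 0.0274
```

```bash
python3 g.py -3.35; python3 pitch.py p8
```

```text
t 17.83 p [0.4616 0.1155 0.0855] xdir [-0.015  0.998 -0.063] ydir [ 1.     0.015 -0.002] z [-0.001 -0.063 -0.998] F [ 0.53 -4.14 -2.65] M [-0.85  0.03 -0.02] w 0.0274 q [ 0.05  0.57  1.91 -0.1   0.67  0.11]
tip,slope [-60.35 150.92 104.06] -0.24
sleeve: slope deg -3.15 z@x=0 -0.0346 n 29
250 66 101 [array([ 0.0917, -0.0028, -0.0394]), array([ 0.0787, -0.0029, -0.0395])]
258 66 101 [array([ 0.0917,  0.0002, -0.0396]), array([ 0.0787,  0.0003, -0.0394])]
266 67 101 [array([ 0.0913,  0.0033, -0.0397]), array([ 0.0787,  0.0034, -0.0375])]
```

Pitch stays steady; keep pecking downwards.

>>> send_rows(deltas=[{"tx": -0.25, "ty": 0, "tz": 0, "rx": 0, "ry": 0, "rz": 0}, {"tx": -0.24, "ty": 0, "tz": 0.15, "rx": 0, "ry": 0, "rz": 0}, {"tx": -0.1, "ty": 0, "tz": 0.15, "rx": 0, "ry": 0, "rz": 0}, {"tx": 0.01, "ty": 0, "tz": 0.15, "rx": 0, "ry": 0, "rz": 0}, {"tx": 0.01, "ty": 0, "tz": 0.15, "rx": 0, "ry": 0, "rz": 0}])

```text
time: 18.3
position: [0.4616, 0.1155, 0.084]
tool_rot: [0.701, 0.712, -0.023, 0.022]
ft_force: [0.6, -4.6, -1.9]
grip_width: 0.0278
```

>>> send_rows(deltas=[{"tx": -0.25, "ty": 0, "tz": 0, "rx": 0, "ry": 0, "rz": 0}, {"tx": -0.24, "ty": 0, "tz": 0.15, "rx": 0, "ry": 0, "rz": 0}, {"tx": -0.1, "ty": 0, "tz": 0.15, "rx": 0, "ry": 0, "rz": 0}, {"tx": 0.01, "ty": 0, "tz": 0.15, "rx": 0, "ry": 0, "rz": 0}, {"tx": 0.01, "ty": 0, "tz": 0.15, "rx": 0, "ry": 0, "rz": 0}])

```text
time: 18.72
position: [0.4616, 0.1155, 0.0825]
tool_rot: [0.701, 0.712, -0.023, 0.021]
ft_force: [-0.0, -5.1, -2.2]
grip_width: 0.0278
```

```bash
python3 g.py -3.35
```

```text
t 18.72 p [0.4616 0.1155 0.0825] xdir [-0.015  0.998 -0.063] ydir [ 1.     0.015 -0.002] z [-0.001 -0.063 -0.998] F [-0.01 -5.09 -2.2 ] M [-0.81 -0.05 -0.03] w 0.0278 q [ 0.05  0.58  1.91 -0.1   0.66  0.12]
tip,slope [-60.38 150.97 101.06] -0.23
```

>>> send_rows(deltas=[{"tx": -0.25, "ty": 0, "tz": 0, "rx": 0, "ry": 0, "rz": 0}, {"tx": -0.24, "ty": 0, "tz": 0.15, "rx": 0, "ry": 0, "rz": 0}, {"tx": -0.1, "ty": 0, "tz": 0.15, "rx": 0, "ry": 0, "rz": 0}, {"tx": 0.01, "ty": 0, "tz": 0.15, "rx": 0, "ry": 0, "rz": 0}, {"tx": 0.01, "ty": 0, "tz": 0.15, "rx": 0, "ry": 0, "rz": 0}])

```text
time: 19.13
position: [0.4616, 0.1157, 0.081]
tool_rot: [0.701, 0.712, -0.023, 0.021]
ft_force: [1.2, -4.5, -2.1]
grip_width: 0.0275
```

>>> send_rows(deltas=[{"tx": -0.25, "ty": 0, "tz": 0, "rx": 0, "ry": 0, "rz": 0}, {"tx": -0.24, "ty": 0, "tz": 0.15, "rx": 0, "ry": 0, "rz": 0}, {"tx": -0.1, "ty": 0, "tz": 0.15, "rx": 0, "ry": 0, "rz": 0}, {"tx": 0.01, "ty": 0, "tz": 0.15, "rx": 0, "ry": 0, "rz": 0}, {"tx": 0.01, "ty": 0, "tz": 0.15, "rx": 0, "ry": 0, "rz": 0}])

```text
time: 19.55
position: [0.4614, 0.1166, 0.0794]
tool_rot: [0.702, 0.712, -0.022, 0.021]
ft_force: [-0.4, -0.8, -2.0]
grip_width: 0.0275
```

```bash
python3 g.py -3.35
```

```text
t 19.55 p [0.4614 0.1166 0.0794] xdir [-0.014  0.998 -0.061] ydir [ 1.     0.014 -0.002] z [-0.001 -0.061 -0.998] F [-0.43 -0.85 -2.04] M [-0.05  0.06 -0.02] w 0.0275 q [ 0.05  0.58  1.91 -0.1   0.65  0.12]
tip,slope [-60.35 151.95  98.29] -0.13
```

>>> send_rows(deltas=[{"tx": 0.05, "ty": 0, "tz": 0.02, "rx": 0, "ry": 0, "rz": 0}, {"tx": 0.12, "ty": 0, "tz": 0.03, "rx": 0, "ry": 0, "rz": 0}, {"tx": 0.2, "ty": 0, "tz": 0.03, "rx": 0, "ry": 0, "rz": 0}, {"tx": 0.2, "ty": 0, "tz": 0.03, "rx": 0, "ry": 0, "rz": 0}])

```text
time: 19.88
position: [0.4615, 0.1183, 0.0791]
tool_rot: [0.702, 0.712, -0.022, 0.021]
ft_force: [-0.2, 0.6, -2.5]
grip_width: 0.0276
```

```bash
python3 g.py -3.35;python3 pitch.py p9
```

```text
t 19.88 p [0.4615 0.1183 0.0791] xdir [-0.014  0.998 -0.061] ydir [ 1.     0.014 -0.002] z [-0.001 -0.061 -0.998] F [-0.18  0.57 -2.55] M [-0.03  0.    0.03] w 0.0276 q [ 0.06  0.58  1.91 -0.1   0.65  0.12]
tip,slope [-60.29 153.72  97.91] -0.14
sleeve: slope deg -3.38 z@x=0 -0.0342 n 29
250 66 100 [array([ 0.0917, -0.0028, -0.0395]), array([ 0.0791, -0.0029, -0.0393])]
258 66 101 [array([ 0.0918,  0.0003, -0.0385]), array([ 0.0787,  0.0003, -0.0381])]
266 66 101 [array([ 0.0918,  0.0033, -0.0391]), array([ 0.0787,  0.0034, -0.0389])]
```

>>> send_rows(deltas=[{"tx": 0.1, "ty": 0, "tz": 0, "rx": 0, "ry": 0, "rz": 0}, {"tx": 0.2, "ty": 0, "tz": -0.01, "rx": 0, "ry": 0, "rz": 0}, {"tx": 0.3, "ty": 0, "tz": -0.02, "rx": 0, "ry": 0, "rz": 0}, {"tx": 0.4, "ty": 0, "tz": -0.02, "rx": 0, "ry": 0, "rz": 0}, {"tx": 0.4, "ty": 0, "tz": -0.02, "rx": 0, "ry": 0, "rz": 0}])

```text
time: 20.35
position: [0.4614, 0.1223, 0.079]
tool_rot: [0.702, 0.712, -0.022, 0.021]
ft_force: [-0.4, 0.6, -3.0]
grip_width: 0.0278
```

```bash
python3 g.py -3.35
```

```text
t 20.35 p [0.4614 0.1223 0.079 ] xdir [-0.014  0.998 -0.061] ydir [ 1.     0.014 -0.002] z [-0.001 -0.061 -0.998] F [-0.43  0.61 -2.96] M [ 0.01  0.05 -0.03] w 0.0278 q [ 0.06  0.58  1.91 -0.1   0.66  0.13]
tip,slope [-60.27 157.71  97.86] -0.14
```

>>> send_rows(deltas=[{"tx": 0.1, "ty": 0, "tz": -0.01, "rx": 0, "ry": 0, "rz": 0}, {"tx": 0.2, "ty": 0, "tz": -0.01, "rx": 0, "ry": 0, "rz": 0}, {"tx": 0.3, "ty": 0, "tz": -0.02, "rx": 0, "ry": 0, "rz": 0}, {"tx": 0.4, "ty": 0, "tz": -0.03, "rx": 0, "ry": 0, "rz": 0}, {"tx": 0.45, "ty": 0, "tz": -0.03, "rx": 0, "ry": 0, "rz": 0}])

```text
time: 20.77
position: [0.4614, 0.1268, 0.079]
tool_rot: [0.702, 0.712, -0.022, 0.021]
ft_force: [-1.1, -0.5, -2.7]
grip_width: 0.0275
```

```bash
python3 g.py -3.35
```

```text
t 20.77 p [0.4614 0.1268 0.079 ] xdir [-0.014  0.998 -0.061] ydir [ 1.     0.014 -0.002] z [-0.001 -0.061 -0.998] F [-1.1  -0.53 -2.66] M [ 0.   -0.   -0.03] w 0.0275 q [ 0.07  0.58  1.91 -0.1   0.66  0.14]
tip,slope [-60.24 162.18  97.87] -0.14
```

>>> send_rows(deltas=[{"tx": 0.07, "ty": 0, "tz": 0, "rx": 0, "ry": 0, "rz": 0}, {"tx": 0.14, "ty": 0, "tz": -0.01, "rx": 0, "ry": 0, "rz": 0}, {"tx": 0.21, "ty": 0, "tz": -0.01, "rx": 0, "ry": 0, "rz": 0}, {"tx": 0.27, "ty": 0, "tz": -0.02, "rx": 0, "ry": 0, "rz": 0}, {"tx": 0.3, "ty": 0, "tz": -0.02, "rx": 0, "ry": 0, "rz": 0}])

```text
time: 21.18
position: [0.4614, 0.1294, 0.0791]
tool_rot: [0.702, 0.712, -0.022, 0.021]
ft_force: [0.6, -2.3, -1.4]
grip_width: 0.0279
```

```bash
python3 g.py -3.35; python3 pitch.py p10
```

```text
t 21.18 p [0.4614 0.1294 0.0791] xdir [-0.015  0.998 -0.062] ydir [ 1.     0.014 -0.002] z [-0.001 -0.062 -0.998] F [ 0.59 -2.35 -1.45] M [-0.45  0.02 -0.03] w 0.0279 q [ 0.08  0.59  1.9  -0.1   0.66  0.14]
tip,slope [-60.28 164.86  97.84] -0.18
sleeve: slope deg -3.18 z@x=0 -0.0344 n 29
250 66 101 [array([ 0.0916, -0.0028, -0.0406]), array([ 0.0787, -0.0029, -0.0393])]
258 66 101 [array([ 0.0917,  0.0003, -0.0395]), array([ 0.0787,  0.0003, -0.0386])]
266 66 101 [array([ 0.0917,  0.0033, -0.0398]), array([ 0.0787,  0.0034, -0.0392])]
```

```bash
python3 g.py -3.3 -60.2 164.2 97.6 1.5;python3 g.py -3.3 -60.2 164.2 97.6 3.0
python3 - <<'E'
from h import *
from rig import robot
c=robot.camera("top");pickle.dump(c,open("top6.pkl","wb"));cv2.imwrite("pics/t6.png",cv2.resize(cv2.cvtColor(c["color"],cv2.COLOR_RGB2BGR)[180:255,200:290],None,fx=8,fy=8,interpolation=cv2.INTER_CUBIC))
c=robot.camera("side");pickle.dump(c,open("side6.pkl","wb"));cv2.imwrite("pics/s6.png",cv2.resize(cv2.cvtColor(c["color"],cv2.COLOR_RGB2BGR)[110:230,150:280],None,fx=5,fy=5,interpolation=cv2.INTER_CUBIC))
E
```

```text
t 21.23 p [0.4614 0.1294 0.0791] xdir [-0.015  0.998 -0.062] ydir [ 1.     0.014 -0.002] z [-0.001 -0.062 -0.998] F [-0.28 -0.97 -3.16] M [-0.34  0.02 -0.01] w 0.0278 q [ 0.08  0.59  1.9  -0.1   0.66  0.14]
tip,slope [-60.28 164.83  97.69] -0.23
delta t(cm) [ 0.029 -0.021  0.466] r [-0.0019  0.0301  0.0023]
t 21.23 p [0.4614 0.1294 0.0791] xdir [-0.015  0.998 -0.062] ydir [ 1.     0.014 -0.002] z [-0.001 -0.062 -0.998] F [-0.28 -0.97 -3.16] M [-0.34  0.02 -0.01] w 0.0278 q [ 0.08  0.59  1.9  -0.1   0.66  0.14]
tip,slope [-60.28 164.83  97.69] -0.23
delta t(cm) [ 0.119 -0.02   0.857] r [-0.002   0.0563  0.0023]
```

View pics/t6.png

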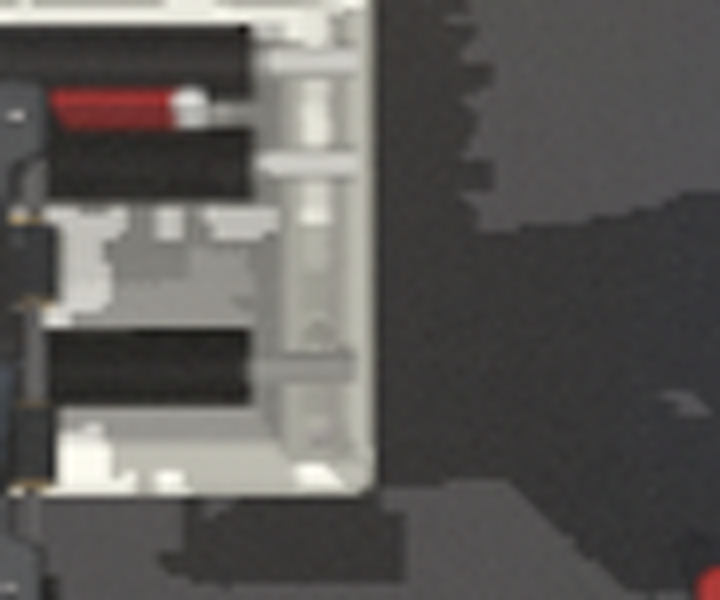

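View pics/s6.png

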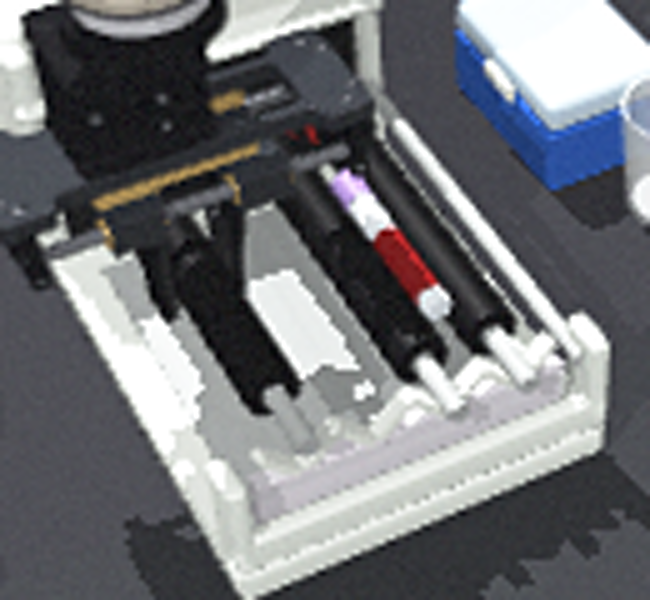

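>>> send_rows(deltas=[{"tx": -0.03, "ty": -0.01, "tz": 0.08, "rx": 0, "ry": 0.005, "rz": 0}, {"tx": -0.01, "ty": -0.02, "tz": 0.28, "rx": 0, "ry": 0.018, "rz": 0.002}, {"tx": 0.03, "ty": -0.02, "tz": 0.47, "rx": 0, "ry": 0.03, "rz": 0.002}, {"tx": 0.07, "ty": -0.02, "tz": 0.66, "rx": 0, "ry": 0.043, "rz": 0.002}, {"tx": 0.11, "ty": -0.02, "tz": 0.86, "rx": 0, "ry": 0.056, "rz": 0.002}])

```text
time: 21.75
position: [0.4611, 0.1303, 0.0702]
tool_rot: [0.703, 0.711, -0.002, 0.001]
ft_force: [0.0, -0.2, -2.3]
grip_width: 0.028
```

```bash
python3 g.py -3.3; python3 pitch.py p11;python3 g.py -3.3  -60.2 164.2 97.6 3.7
```

```text
t 21.75 p [0.4611 0.1303 0.0702] xdir [-0.012  1.    -0.004] ydir [ 1.     0.012 -0.002] z [-0.002 -0.004 -1.   ] F [ 0.02 -0.17 -2.29] M [-0.13  0.05 -0.04] w 0.0280 q [ 0.04  0.6   1.92 -0.01  0.63  0.04]
tip,slope [-60.13 164.35  97.57] 3.1
sleeve: slope deg -3.27 z@x=0 -0.0343 n 29
250 66 100 [array([ 0.0918, -0.0028, -0.0396]), array([ 0.0792, -0.0029, -0.0386])]
258 66 101 [array([ 0.0918,  0.0003, -0.04  ]), array([ 0.0788,  0.0003, -0.0375])]
266 66 101 [array([ 0.0919,  0.0033, -0.0388]), array([ 0.0788,  0.0034, -0.0392])]
t 21.80 p [0.4609 0.1299 0.0699] xdir [-0.011  1.    -0.003] ydir [ 1.     0.011 -0.003] z [-0.003 -0.003 -1.   ] F [ 0.27  0.95 -3.79] M [-0.14  0.04  0.02] w 0.0278 q [ 0.04  0.6   1.92 -0.01  0.63  0.04]
tip,slope [-60.23 164.    97.28] 3.11
delta t(cm) [0.05  0.025 0.124] r [-0.0027  0.0104 -0.001 ]
```

>>> send_rows(deltas=[{"tx": 0.01, "ty": 0.01, "tz": 0.05, "rx": 0, "ry": 0.004, "rz": 0}, {"tx": 0.03, "ty": 0.02, "tz": 0.09, "rx": 0, "ry": 0.007, "rz": 0}, {"tx": 0.03, "ty": 0.02, "tz": 0.13, "rx": 0, "ry": 0.01, "rz": 0}, {"tx": 0.03, "ty": 0.02, "tz": 0.13, "rx": 0, "ry": 0.01, "rz": 0}])

```text
time: 22.13
position: [0.4613, 0.1305, 0.0691]
tool_rot: [0.703, 0.711, 0.001, -0.003]
ft_force: [-0.2, -0.7, -2.8]
grip_width: 0.0277
```

```bash
python3 g.py -3.3; python3 pitch.py p12;python3 g.py -3.3  -60.2 164.2 97.6 4.0
```

```text
t 22.13 p [0.4613 0.1305 0.0691] xdir [-0.012  1.     0.005] ydir [ 1.     0.012 -0.002] z [-0.002  0.005 -1.   ] F [-0.23 -0.71 -2.75] M [-0.04  0.07  0.01] w 0.0277 q [0.04 0.6  1.92 0.01 0.62 0.02]
tip,slope [-59.93 164.32  97.78] 3.6
sleeve: slope deg -3.06 z@x=0 -0.0346 n 29
250 66 100 [array([ 0.0919, -0.0028, -0.0385]), array([ 0.0792, -0.0029, -0.0394])]
258 66 101 [array([ 0.0918,  0.0003, -0.0391]), array([ 0.0788,  0.0003, -0.0387])]
266 66 100 [array([ 0.0918,  0.0033, -0.0402]), array([ 0.0792,  0.0034, -0.039 ])]
t 22.18 p [0.4613 0.1305 0.0691] xdir [-0.012  1.     0.005] ydir [ 1.     0.012 -0.002] z [-0.002  0.005 -1.   ] F [-0.61 -0.26 -1.97] M [-0.1   0.07 -0.05] w 0.0272 q [0.04 0.6  1.92 0.01 0.62 0.02]
tip,slope [-59.91 164.38  97.83] 3.59
delta t(cm) [ 0.003 -0.02   0.13 ] r [-0.0018  0.0072 -0.0003]
```

>>> send_rows(deltas=[{"tx": 0, "ty": 0, "tz": 0.04, "rx": 0, "ry": 0.002, "rz": 0}, {"tx": 0, "ty": 0, "tz": 0.08, "rx": 0, "ry": 0.004, "rz": 0}, {"tx": 0, "ty": 0, "tz": 0.12, "rx": 0, "ry": 0.006, "rz": 0}, {"tx": 0, "ty": 0, "tz": 0.12, "rx": 0, "ry": 0.006, "rz": 0}])

```text
time: 22.52
position: [0.4613, 0.1306, 0.0679]
tool_rot: [0.703, 0.711, 0.003, -0.005]
ft_force: [0.5, 1.1, -1.5]
grip_width: 0.0277
```

```bash
python3 g.py -3.3; python3 pitch.py p13
```

```text
t 22.52 p [0.4613 0.1306 0.0679] xdir [-0.012  1.     0.011] ydir [ 1.     0.012 -0.002] z [-0.002  0.011 -1.   ] F [ 0.53  1.1  -1.49] M [-0.09  0.05 -0.01] w 0.0277 q [0.03 0.6  1.92 0.02 0.62 0.01]
tip,slope [-59.94 164.22  97.53] 3.94
sleeve: slope deg -2.79 z@x=0 -0.0343 n 29
250 66 100 [array([ 0.0918, -0.0028, -0.0394]), array([ 0.0792, -0.0029, -0.0375])]
258 66 100 [array([ 0.0919,  0.0003, -0.038 ]), array([ 0.0792,  0.0003, -0.0391])]
266 66 100 [array([ 0.0919,  0.0033, -0.0388]), array([ 0.0792,  0.0034, -0.0381])]
```

>>> send_rows(deltas=[{"tx": 0, "ty": 0, "tz": 0.03, "rx": 0, "ry": 0.001, "rz": 0}, {"tx": 0, "ty": 0, "tz": 0.06, "rx": 0, "ry": 0.002, "rz": 0}, {"tx": 0, "ty": 0, "tz": 0.06, "rx": 0, "ry": 0.002, "rz": 0}])

```text
time: 22.82
position: [0.4614, 0.1306, 0.0677]
tool_rot: [0.703, 0.711, 0.004, -0.005]
ft_force: [-0.0, 1.0, 3.2]
grip_width: 0.0274
```

```bash
python3 g.py -2.9; python3 pitch.py p14
python3 - <<'E'
from h import *
from rig import robot
c=robot.camera("side");pickle.dump(c,open("side7.pkl","wb"));cv2.imwrite("pics/s7.png",cv2.resize(cv2.cvtColor(c["color"],cv2.COLOR_RGB2BGR)[110:230,150:280],None,fx=5,fy=5,interpolation=cv2.INTER_CUBIC))
E
```

```text
t 22.82 p [0.4614 0.1306 0.0677] xdir [-0.012  1.     0.013] ydir [ 1.     0.012 -0.002] z [-0.002  0.013 -1.   ] F [-0.01  0.96  3.25] M [-0.09  0.18  0.04] w 0.0274 q [0.03 0.6  1.92 0.02 0.62 0.  ]
tip,slope [-59.89 164.28  96.54] 3.65
sleeve: slope deg -2.68 z@x=0 -0.0343 n 29
250 66 100 [array([ 0.092 , -0.0028, -0.0374]), array([ 0.0792, -0.0029, -0.0379])]
258 66 100 [array([ 0.0919,  0.0003, -0.0382]), array([ 0.0792,  0.0003, -0.038 ])]
266 66 100 [array([ 0.0919,  0.0033, -0.0381]), array([ 0.0792,  0.0034, -0.0377])]
```

View pics/s7.png

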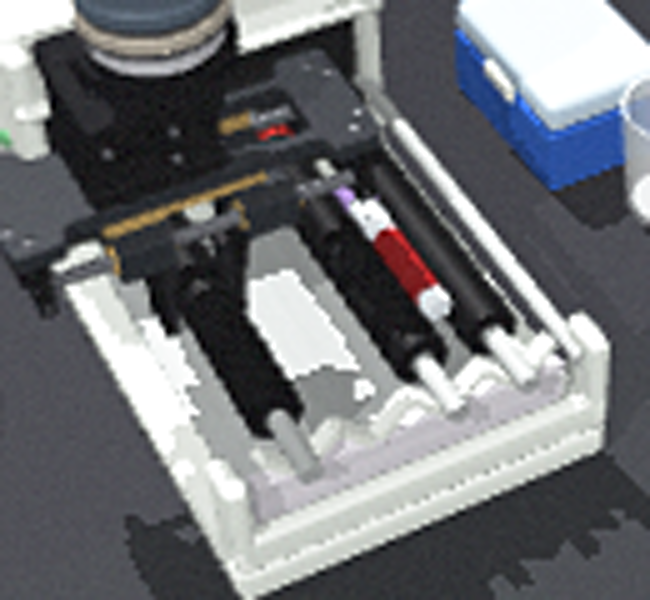

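>>> send_rows(deltas=[{"tx": 0, "ty": 0, "tz": -0.03, "rx": 0, "ry": 0, "rz": 0}, {"tx": 0, "ty": 0, "tz": -0.03, "rx": 0, "ry": 0, "rz": 0}, {"tx": 0, "ty": 0, "tz": -0.03, "rx": 0, "ry": 0, "rz": 0}], squeeze=8)

```text
time: 23.17
position: [0.4615, 0.1306, 0.0677]
tool_rot: [0.703, 0.711, 0.004, -0.005]
ft_force: [-0.4, 1.0, 0.9]
grip_width: 0.0285
```

```bash
python3 g.py -2.9; python3 pitch.py p15
```

```text
t 23.17 p [0.4615 0.1306 0.0677] xdir [-0.012  1.     0.013] ydir [ 1.     0.012 -0.002] z [-0.002  0.013 -1.   ] F [-0.44  1.    0.91] M [ 0.02  0.09 -0.01] w 0.0285 q [0.03 0.6  1.92 0.02 0.62 0.  ]
tip,slope [-59.78 164.24  96.54] 3.65
sleeve: slope deg -2.87 z@x=0 -0.0341 n 29
250 66 100 [array([ 0.0919, -0.0028, -0.0385]), array([ 0.0792, -0.0029, -0.0388])]
258 66 100 [array([ 0.0918,  0.0003, -0.0398]), array([ 0.0792,  0.0003, -0.0385])]
266 66 100 [array([ 0.0919,  0.0033, -0.0382]), array([ 0.0792,  0.0034, -0.0375])]
```

>>> send_rows(deltas=[{"tx": 0, "ty": 0, "tz": 0, "rx": 0, "ry": 0, "rz": 0}, {"tx": 0, "ty": 0, "tz": 0, "rx": 0, "ry": 0, "rz": 0}, {"tx": 0, "ty": 0, "tz": 0, "rx": 0, "ry": 0, "rz": 0}, {"tx": 0, "ty": 0, "tz": 0, "rx": 0, "ry": 0, "rz": 0}], claw=4.4)

```text
time: 23.55
position: [0.4613, 0.1304, 0.0675]
tool_rot: [0.703, 0.711, 0.004, -0.005]
ft_force: [0.0, -1.0, 1.1]
grip_width: 0.0423
```

```bash
python3 g.py -2.9; python3 pitch.py p16
```

```text
t 23.55 p [0.4613 0.1304 0.0675] xdir [-0.012  1.     0.013] ydir [ 1.     0.012 -0.002] z [-0.002  0.013 -1.   ] F [ 0.03 -1.05  1.1 ] M [-0.15  0.03  0.02] w 0.0423 q [0.03 0.6  1.92 0.02 0.62 0.  ]
tip,slope [-59.97 164.13  96.36] 3.64
sleeve: slope deg -2.64 z@x=0 -0.0346 n 29
250 65 100 [array([ 0.0923, -0.0028, -0.0382]), array([ 0.0792, -0.0029, -0.0385])]
258 65 100 [array([ 0.0922,  0.0003, -0.0388]), array([ 0.0792,  0.0003, -0.0387])]
266 65 100 [array([ 0.0923,  0.0033, -0.0382]), array([ 0.0792,  0.0034, -0.0379])]
```

View pics/p16.png

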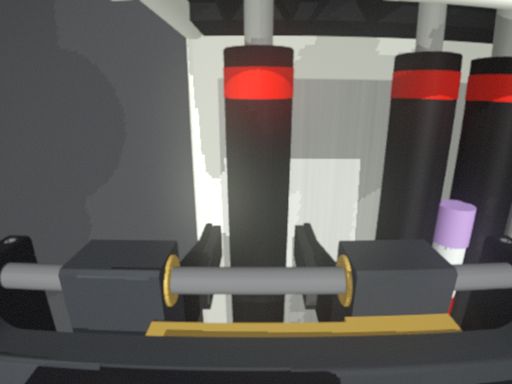

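>>> send_rows(deltas=[{"tx": 0, "ty": 0, "tz": -0.5, "rx": 0, "ry": 0, "rz": 0}, {"tx": 0, "ty": 0, "tz": -1.5, "rx": 0, "ry": 0, "rz": 0}, {"tx": 0, "ty": 0, "tz": -3, "rx": 0, "ry": 0, "rz": 0}, {"tx": 0, "ty": 0, "tz": -5, "rx": 0, "ry": 0, "rz": 0}, {"tx": 0, "ty": 0, "tz": -8, "rx": 0, "ry": 0, "rz": 0}])

```text
time: 24.02
position: [0.4598, 0.1293, 0.1472]
tool_rot: [0.703, 0.711, 0.002, -0.007]
ft_force: [0.2, -0.3, 0.9]
grip_width: 0.0441
```

>>> send_rows(deltas=[{"tx": 0, "ty": 0, "tz": -3, "rx": 0, "ry": 0, "rz": 0}, {"tx": -2, "ty": 0, "tz": -6, "rx": 0, "ry": 0, "rz": 0}, {"tx": -5, "ty": 0, "tz": -9, "rx": 0, "ry": 0, "rz": 0}, {"tx": -8, "ty": 0, "tz": -12, "rx": 0, "ry": 0, "rz": 0}, {"tx": -8, "ty": 0, "tz": -12, "rx": 0, "ry": 0, "rz": 0}])

```text
time: 24.43
position: [0.4666, 0.0438, 0.2722]
tool_rot: [0.704, 0.71, 0.007, 0.001]
ft_force: [0.6, 0.3, 0.8]
grip_width: 0.0438
```

>>> send_rows(deltas=[{"tx": 0, "ty": 0, "tz": 0, "rx": 0, "ry": 0, "rz": 0}, {"tx": 0, "ty": 0, "tz": 0, "rx": 0, "ry": 0, "rz": 0}, {"tx": 0, "ty": 0, "tz": 0, "rx": 0, "ry": 0, "rz": 0}])

```text
time: 24.68
position: [0.4613, 0.0488, 0.2653]
tool_rot: [0.703, 0.712, 0.003, -0.007]
ft_force: [-0.5, 1.0, -0.3]
grip_width: 0.0436
```

Run:
```python
from h import *
from rig import robot
np.set_printoptions(precision=4,suppress=True)
o=robot.get_obs(); st(o)
w=robot.camera("wrist"); 
c=robot.camera("side");pickle.dump(c,open("side8.pkl","wb"));cv2.imwrite("pics/s8.png",cv2.resize(cv2.cvtColor(c["color"],cv2.COLOR_RGB2BGR)[110:230,150:280],None,fx=5,fy=5,interpolation=cv2.INTER_CUBIC))
c=robot.camera("top");pickle.dump(c,open("top8.pkl","wb"));cv2.imwrite("pics/t8.png",cv2.resize(cv2.cvtColor(c["color"],cv2.COLOR_RGB2BGR)[150:260,105:265],None,fx=4.8,fy=4.8,interpolation=cv2.INTER_CUBIC))
pickle.dump((o,w),open("w8.pkl","wb"));cv2.imwrite("pics/w8.png",cv2.cvtColor(w["color"],cv2.COLOR_RGB2BGR))
```

```text
t 24.68 p [0.4613 0.0488 0.2653] xdir [-0.013  1.     0.014] ydir [ 1.     0.013 -0.005] z [-0.005  0.014 -1.   ] F [-0.53  1.02 -0.31] M [-0.07  0.09  0.03] w 0.0436 q [-0.14  0.25  1.76  0.01  1.13 -0.16]
```

View pics/s8.png

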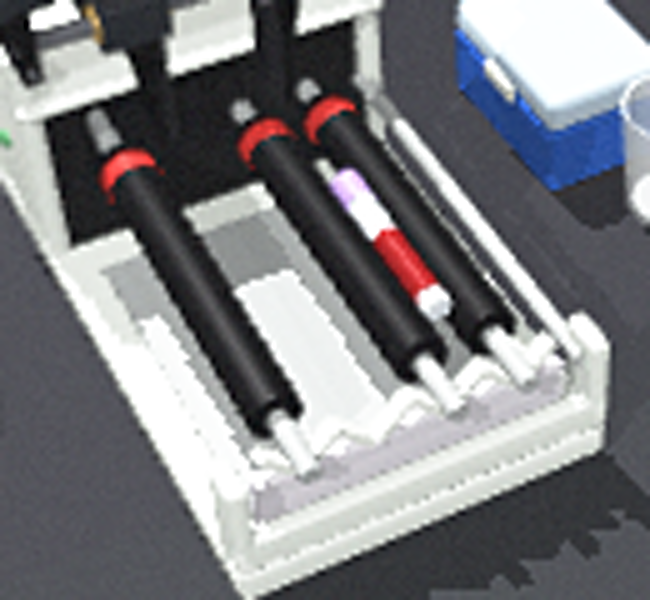

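View pics/t8.png

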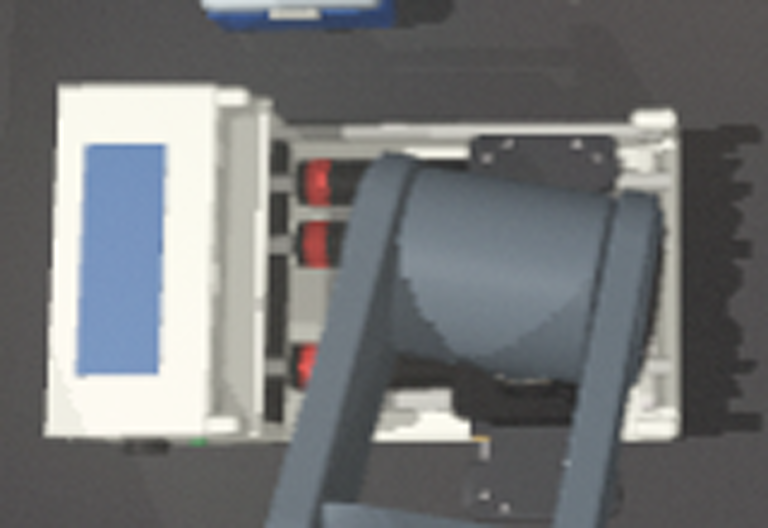

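View pics/w8.png

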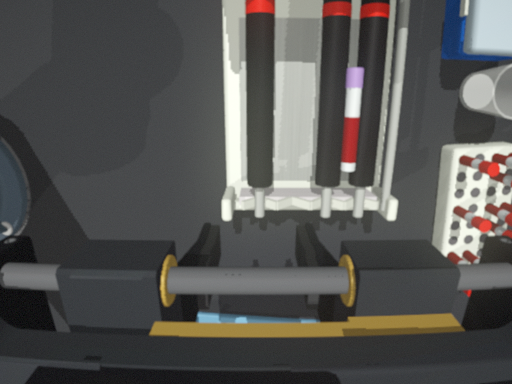

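Run:
```python
from h import *
from rig import robot
np.set_printoptions(precision=4,suppress=True)
o,w=pickle.load(open("w8.pkl","rb")); C=wcam(o,w); z=w["z_map"]
for x in (-60,20,60):
    for y in(-118,-122): 
        q=proj(C,mix(np.array([x,y,86])/1e3,*MX))[0]; u,v=q.round().astype(int)
        print(x,y,q.round(1),[atdepth(C,[k,v],z[v,k])[0].round(4).tolist() for k in(u-1,u,u+1)])
a,b=load("top0")["color"].astype(int),load("top8")["color"].astype(int)
d=abs(a-b).sum(2)>120
print("changed px: spare",d[180:275,345:362].sum(),"cap",d[245:262,282:300].sum(),"beaker/box",d[115:160,145:212].sum(),"bottle",d[128:160,290:316].sum())
print(robot.hand_in()); o=robot.get_obs(); print(o["time"])
```

```text
-60 -118 [259.2 210.5] [[0.4615, -0.0014, 0.0872], [0.4627, -0.0018, 0.086], [0.4639, -0.0022, 0.085]]
-60 -122 [259.2 213.7] [[0.4616, -0.0052, 0.0872], [0.4628, -0.0053, 0.0869], [0.464, -0.0053, 0.0869]]
20 -118 [326.  210.6] [[0.5415, -0.0004, 0.087], [0.5425, 0.0001, 0.0882], [0.5441, -0.0007, 0.0862]]
20 -122 [325.8 213.7] [[0.5419, -0.0043, 0.0868], [0.5432, -0.0045, 0.0863], [0.5445, -0.0045, 0.0861]]
60 -118 [359.  210.6] [[0.5816, -0.0001, 0.0865], [0.5827, 0.0, 0.0868], [0.5841, -0.0001, 0.0865]]
60 -122 [358.6 213.7] [[0.582, -0.0039, 0.0867], [0.5829, -0.0035, 0.0876], [0.5844, -0.0038, 0.0869]]
changed px: spare 765 cap 0 beaker/box 0 bottle 0
the job is handed in; nothing more can be done
None
the job is handed in; nothing more can be done
```

Run:
```python
from h import *
a,b=load("top0")["color"],load("top8")["color"]
im=np.hstack([a[165:285,300:385],b[165:285,300:385]])
cv2.imwrite("pics/cmp.png",cv2.resize(cv2.cvtColor(im,cv2.COLOR_RGB2BGR),None,fx=4,fy=4))
```

```text
(no output)
```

View pics/cmp.png

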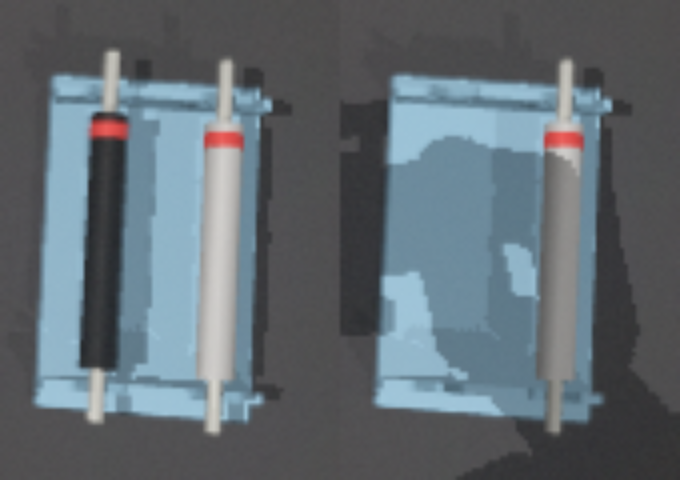

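The black roller is in the front place of the mixer, drive end home in the socket and idle end in its notch. I let go and handed the job in at about 25 s of the 72 s.

**How it went:**
- I took the roller from the stand at its balance point and brought the tip in level under the hood, touching the hidden face at about 10 N.
- The first sliding sweep down did not work. The tip stuck on the face and the roller pitched about 5° in the grip, part of it permanently.
- I raised the grip force, tilted the tool to level the roller again, and felt down the slot in 1.5 mm pecks at 4–6 N instead.
- The tip dropped in at a height of about 98 mm. I pushed it 14 mm to the bottom at about 2 N, then eased it back about 0.7 mm.
- I lowered the idle end until the notch took the weight and released. The largest force I saw was about 10 N.

**Last checks:**
- **Drive end:** the tip was about 13 mm beyond the face, measured from where I felt the face, and the roller did not move when I let go.
- **Idle end:** the top of the spindle at the notch reads 85–87 mm where 86 mm is right. It lines up sideways and in height with the two fitted rollers to about 1 mm.
- **Everything else:** the bottle, beaker, tip box and stray cap show no change in the top pictures. The tube still lies between its rollers by eye.
- **One check disagreed:** many pixels changed over the grey spare. I compared the before and after pictures only after handing in. The spare is in the same place and the change is the arm's shadow.

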